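Reload the film-roll carrier

ROBOT

A 6-joint arm with a two-finger parallel gripper is mounted at the origin on the work surface. World frame = base frame: x ahead of the robot, y to its left, z up, the work surface at z = 0. Lengths are in mm, angles in rad, forces in N, time in s.
With the tool pointing down it reaches from about 400 to 925 mm from the base axis. Payload 12.5 kg.
Tool frame: the origin (TCP) lies at the very end of the fingers, on their centre line; the grasp point (between the pads) lies 19 mm behind it; z points along the fingers, y is the line along which they close (so a half turn about z gives the same grasp; the last joint's range is limited). The gripper opens to 95 mm and grips with 3 to 60 N. Pads are 20 mm wide; open, the fingers measure 119 mm over their backs; the gripper's body (75 mm by 180 mm) begins 59 mm behind the grasp point.
Start: joints at [1.144, 0.491, 1.559, -0, 1.092, -0.106], TCP at [197.062, 593.139, 214.661] pointing down, gripper open.
Joint ranges: [-3.1, 3.1], [-0.84, 2.19], [0.05, 2.79], [-1.13, 4.28], [0.06, 2.93], [-2.69, 2.69]. Speed limits (rad/s): [2.22, 2.22, 2.79, 3.14, 3.14, 3.14].

INTERFACE

Orientations are given as [roll, pitch, yaw] about the fixed x, y, z axes, in that order (R = Rz(yaw) Ry(pitch) Rx(roll)).
In Python, from cell import state, imaging, env, spot_in, mark_of gives the robot as it stands. The module is installed in compiled form; this text tells all that it offers.
- The arm moves only by the tool step_arm, never from a script. Its argument "increments" is a list of rows, each an object with "slide": the shift along the tool's x, y, z in m, a list of three; "roll": the turn about the tool's z in rad. A call has 1 to 5 rows; each row is the pose to reach, as a shift and turn from the pose commanded when the call began, along the tool's axes at that moment; what a row does not reach only later rows make up. A row lasts 1/8 s, in which the tool goes at most 62.5 mm and 10.7 degrees, less where a joint would pass 70% of its speed; a pose out of reach is approached as far as the arm can. A call with a gripper value outside its range is refused whole. "fingers" is the opening, from 0 (shut) to 1 (fully open), set as the call begins (left out, the last holds). The fingers move at their own pace and stop on an object; the grip force is fixed at half the most. Time passes only in rows, so rows that repeat a pose let the fingers close. It gives the time, the measured TCP pose, the force, the opening and the grip force at its end, in the units of the state.
- state(): the state, without advancing time (a new reading comes with each control period).
- imaging.read_camera(name): name is "scene" or "top"; returns a dict with "color" (480x640x3 uint8, red, green, blue), "z_map" (480x640 float32, mm along the optical axis (not along the pixel's ray), 0 where there is no reading), "intrinsics" (3x3 intrinsics, pixels), "camera_from_world" (4x4, takes a point from world to camera coordinates). Camera axes: x right, y up, looking along -z (the intrinsics and any distortion apply to the point x, -y, -z); pixel columns grow to the right and rows downward; lengths in mm; the calibration is good to about 2 mm. A picture is of the moment at which its call begins.
- env.job_done(): hands the job in; it is judged then, once.
Trained networks look in the newest picture that a camera, given by its name, has taken for a name from the list of things; names that differ only in an ending like _2 or _b are one class to them, and where a whole thing is asked for, a point or a joint stands for the part that bears it (a point fixed in the world has none). Each returns a list of dicts, best first, with "confidence" (0 to 1); they miss things now and then, are a little off and sometimes report something else, mostly with a low value. They report only what shows in the picture. A call takes as long as a camera call. They do not tell look-alikes from the thing itself.
- spot_in(camera, target): "bbox" ([left, top, right, bottom] in pixels, round what is visible of it).
- mark_of(camera, target): "uv" ([column, row] in pixels: a listed point, or the origin of a listed thing).
The state is a dict: "t": time; "joints": joint angles; "qvel": joint speeds; "tau": joint torques, N m; "eef_pos": TCP position; "tcp_rot": TCP orientation; "ft_force": force on the tool from outside, world axes, zero at the start; "moment": the same for the moment, N m; "opening": opening from 0.0 (shut) to 1.0 (fully open); "grip_force": force on a finger pad.
Only numpy, scipy, OpenCV 4.12 (cv2) and the standard library are available. Lean on these libraries where they do the work, as an engineer would, in place of code of your own. Each camera call takes 0.05 s, during which the arm holds its last target. There are 200 camera calls.

TASK

Reload the roll carrier: swing its latch lever fully free, raise the hold-down bar fully, and throw the used cardboard cores from its loading shelf into the waste carton. With the bar up, lay every film roll from the stock tray on that shelf, square to the trough, let go of it, and roll it over the edge into the vee trough, where it must settle by itself, not be lowered in by the gripper. At last bring the bar right down on the rolls and swing the latch lever fully back over its end, leaving the other things on the bench alone.

Things in the scene. Friction and masses are not known exactly. Their poses are not given: they have to be found in the camera images.
- carrier: grey steel roll carrier, fixed to the bench; place and yaw vary. Origin: on the bench under the bottom line of its vee trough, at mid-length; y runs along the trough, x across it away from the robot. Loading shelf in front (x -155 to -30 mm, y -170 to 170), then the vee, end cheeks at y +-162 to +-170 (66 mm high), hinge posts 100 mm high at x 67, y +-150, latch post 96 mm high at x 55, y 188
- vee_seat (a point): where a settled roll's axis lies, at mid-length of the trough, 53.6 mm above the bench; axes as the carrier's. The 90 degree vee: front flank from the shelf edge (x -30, 44 mm up) down to (0, 14), rear flank up to (46, 60). Room for 3 rolls in line: centres at y -120 to 120 mm. On the shelf a roll's axis is 18 mm higher (72)
- shelf_mid (a point): middle of the flat loading shelf, on its top face, 44 mm above the bench, 92.5 mm in front of the vee's bottom line; axes as the carrier's. Lined with dark felt: smooth to slide on (friction about 0.4), but a roll soon stops rolling on it. A lip 14 mm high and 4 mm thick runs along the shelf's front edge (x -159 to -155 mm of the carrier); no lip at the vee
- bar (a joint): hold-down bar, rad: 0 down, 1.0 raised to its stop. Steel bar 24 x 316 mm with a rubber pad, on two arms hinged behind the trough; stays at any angle (friction 0.42 N m: lift with 8 N, push down with 3 N at the handle). Starts down, latched. Rests at about 0.015 on settled rolls, higher on others. Raised, it hangs over the rear of the vee, 50 to 100 mm above rolls there, in the way from above
- bar_grip (a point): middle of the bar's black handle, a round rod 14 mm thick, 100 mm long, along the trough, 30 mm above the bar. With the bar down it is 118 mm above the bench, 30 mm above and 86 mm in front of (-x) bar_hinge; it swings up and back about bar_hinge (radius 91 mm)
- bar_hinge (a point): hinge line of the bar at mid-length, 88 mm above the bench, 66 mm behind (+x) the vee's bottom line; the hinge axis is the carrier's y axis. Does not move as the bar turns
- latch (a joint): latch lever, rad: 0 pointing to the carrier's -x, over the tongue at the bar's +y (left) end, which keeps the bar down; grows as it swings level outwards to +y (clockwise from above), 1.2 at its stop, fully free; frees the bar above 0.7. Stays where left (0.12 N m, 1.2 N at the knob). At angle a the knob is at latch_pivot + 104 mm * (-cos a, sin a) in the carrier's x, y
- latch_knob (a point): upright round black knob near the end of the latch lever, 20 mm in diameter, 38 mm tall; this point, on its axis, is 22 mm above the lever's top face and 16 mm below the knob's top, 126 mm above the bench
- latch_pivot (a point): upright pivot of the latch lever, on its top face, 104 mm above the bench
- roll1: film roll 1, one of 2 or 3 alike (absent: None): milky film wound on a brown cardboard core flush with its ends; plain cylinder 56 mm in diameter, 85 mm long, 0.15 to 0.3 kg. Origin: its centre; its x axis is the roll's axis. Starts lying in the stock tray, axis level; pushed, it rolls a little and soon stops by itself
- roll2: film roll 2, one of 2 or 3 alike (absent: None): milky film wound on a brown cardboard core flush with its ends; plain cylinder 56 mm in diameter, 85 mm long, 0.15 to 0.3 kg. Origin: its centre; its x axis is the roll's axis. Starts lying in the stock tray, axis level; pushed, it rolls a little and soon stops by itself
- roll3: film roll 3, one of 2 or 3 alike (absent: None): milky film wound on a brown cardboard core flush with its ends; plain cylinder 56 mm in diameter, 85 mm long, 0.15 to 0.3 kg. Origin: its centre; its x axis is the roll's axis. Starts lying in the stock tray, axis level; pushed, it rolls a little and soon stops by itself
- core1: used core 1, one of 1 or 2 alike (absent: None): empty brown cardboard tube 32 mm in diameter, 85 mm long, 30 g, starts lying on the loading shelf. Origin: its centre; its x axis is its long axis
- core2: used core 2, one of 1 or 2 alike (absent: None): empty brown cardboard tube 32 mm in diameter, 85 mm long, 30 g, starts lying on the loading shelf. Origin: its centre; its x axis is its long axis
- tray: stock tray of the rolls, grey, fixed on the bench close to the right of the carrier (a gap of about 33 mm): 318 mm along x, 243 mm along y, rim 20 mm high and 4 mm thick, floor lined with dark foam, its top 3 mm above the bench; a wall like the rim along x at y 0 parts it in two bays. Origin: centre of its underside
- carton: waste carton, open-topped brown cardboard box 190 x 190 mm, 85 mm high, walls and floor 5 mm, fixed on the bench left of the carrier. Origin: centre of its underside
- cone_a: bystander: dark thread cone, 60 mm across, 85 mm tall, standing. Origin: centre of its underside
- cone_b: bystander: brown thread cone, the same size. Origin: centre of its underside
- stapler: bystander: stapler 145 mm long, 46 mm high. Origin: centre of its underside
- mug: bystander: white mug 74 mm across, 85 mm tall. Origin: centre of its underside
- glue: bystander: small white bottle with a yellow cap, 36 mm across, 95 mm tall. Origin: centre of its underside
- tape: bystander: roll of brown parcel tape standing on edge, 96 mm across, 46 mm wide. Origin: centre of its underside
There are look-alikes about, which are no part of the job. Leave any orange look-alike of the roll2 alone. What is shaped like the core2 but green is not meant.

How it is judged (in metres and radians):
On the way, in this order (a step that is already met when the one before it is completed fails the run):
1. the latch lever is swung free (beyond 1.0 rad) (value of joint latch above 1 rad), for 0.2 s.
2. the hold-down bar is raised (beyond 0.85 rad) (value of joint bar above 0.85 rad), for 0.2 s.
3. every roll lies on the loading shelf, square to the trough (0.35 rad), let go and still, or has already settled in the vee, with at least one still on the shelf (((x of roll1 in the frame of carrier between -0.155 and -0.034 m and angle between the x axis of roll1 and the y axis of carrier, either way round below 0.35 rad and y of roll1 in the frame of carrier between -0.165 and 0.165 m and z of roll1 in the frame of carrier between 0.067 and 0.077 m and contact force between the fingers and roll1 below 0.3 N and linear speed of roll1 below 0.05 m/s) or (x of roll1 in the frame of vee_seat between -0.004 and 0.004 m and z of roll1 in the frame of vee_seat between -0.004 and 0.004 m and y of roll1 in the frame of vee_seat between -0.125 and 0.125 m and angle between the x axis of roll1 and the y axis of carrier, either way round below 0.06 rad and contact force between the fingers and roll1 below 0.3 N and linear speed of roll1 below 0.03 m/s)) and ((x of roll2 in the frame of carrier between -0.155 and -0.034 m and angle between the x axis of roll2 and the y axis of carrier, either way round below 0.35 rad and y of roll2 in the frame of carrier between -0.165 and 0.165 m and z of roll2 in the frame of carrier between 0.067 and 0.077 m and contact force between the fingers and roll2 below 0.3 N and linear speed of roll2 below 0.05 m/s) or (x of roll2 in the frame of vee_seat between -0.004 and 0.004 m and z of roll2 in the frame of vee_seat between -0.004 and 0.004 m and y of roll2 in the frame of vee_seat between -0.125 and 0.125 m and angle between the x axis of roll2 and the y axis of carrier, either way round below 0.06 rad and contact force between the fingers and roll2 below 0.3 N and linear speed of roll2 below 0.03 m/s)) and ((x of roll3 in the frame of carrier between -0.155 and -0.034 m and angle between the x axis of roll3 and the y axis of carrier, either way round below 0.35 rad and y of roll3 in the frame of carrier between -0.165 and 0.165 m and z of roll3 in the frame of carrier between 0.067 and 0.077 m and contact force between the fingers and roll3 below 0.3 N and linear speed of roll3 below 0.05 m/s) or (x of roll3 in the frame of vee_seat between -0.004 and 0.004 m and z of roll3 in the frame of vee_seat between -0.004 and 0.004 m and y of roll3 in the frame of vee_seat between -0.125 and 0.125 m and angle between the x axis of roll3 and the y axis of carrier, either way round below 0.06 rad and contact force between the fingers and roll3 below 0.3 N and linear speed of roll3 below 0.03 m/s))), for 0.2 s.
4. every film roll has settled in the vee trough with its axis on the vee's seat line (4 mm), untouched and still, the bar still raised (x of roll1 in the frame of vee_seat between -0.004 and 0.004 m and z of roll1 in the frame of vee_seat between -0.004 and 0.004 m and y of roll1 in the frame of vee_seat between -0.125 and 0.125 m and angle between the x axis of each of roll1, roll2, roll3 and the y axis of carrier, either way round below 0.06 rad and contact force between the fingers and roll1 below 0.3 N and linear speed of each of roll1, roll2, roll3 below 0.03 m/s and x of roll2 in the frame of vee_seat between -0.004 and 0.004 m and z of roll2 in the frame of vee_seat between -0.004 and 0.004 m and y of roll2 in the frame of vee_seat between -0.125 and 0.125 m and contact force between the fingers and roll2 below 0.3 N and x of roll3 in the frame of vee_seat between -0.004 and 0.004 m and z of roll3 in the frame of vee_seat between -0.004 and 0.004 m and y of roll3 in the frame of vee_seat between -0.125 and 0.125 m and contact force between the fingers and roll3 below 0.3 N and value of joint bar above 0.5 rad), for 0.3 s.
5. the bar is down on the rolls (below 0.045 rad) with the latch still free (value of joint bar below 0.045 rad and value of joint latch above 0.7 rad), for 0.1 s.
At the end, for the whole second after the job is handed in: Every roll still and settled in the vee (axis within 4 mm of the seat line, within 125 mm of mid-length, square to 0.06 rad); every core in the carton, its centre below 75 mm; bar below 0.045 rad; latch below 0.15 rad (x of roll1 in the frame of vee_seat between -0.004 and 0.004 m and z of roll1 in the frame of vee_seat between -0.004 and 0.004 m and y of roll1 in the frame of vee_seat between -0.125 and 0.125 m and angle between the x axis of each of roll1, roll2, roll3 and the y axis of carrier, either way round below 0.06 rad and contact force between the fingers and roll1 below 0.3 N and linear speed of each of roll1, roll2, roll3 below 0.03 m/s and x of roll2 in the frame of vee_seat between -0.004 and 0.004 m and z of roll2 in the frame of vee_seat between -0.004 and 0.004 m and y of roll2 in the frame of vee_seat between -0.125 and 0.125 m and contact force between the fingers and roll2 below 0.3 N and x of roll3 in the frame of vee_seat between -0.004 and 0.004 m and z of roll3 in the frame of vee_seat between -0.004 and 0.004 m and y of roll3 in the frame of vee_seat between -0.125 and 0.125 m and contact force between the fingers and roll3 below 0.3 N and x of core1 in the frame of carton between -0.09 and 0.09 m and y of core1 in the frame of carton between -0.09 and 0.09 m and z of core1 in the frame of carton between 0 and 0.075 m and contact force between the fingers and core1 below 0.3 N and linear speed of each of core1, core2 below 0.05 m/s and x of core2 in the frame of carton between -0.09 and 0.09 m and y of core2 in the frame of carton between -0.09 and 0.09 m and z of core2 in the frame of carton between 0 and 0.075 m and contact force between the fingers and core2 below 0.3 N and value of joint bar below 0.045 rad and value of joint latch below 0.15 rad); the robot touches nothing.
It fails at once if a roll is held in the gripper while down in the vee (over 15 N), instead of rolling in by itself ((contact force between the fingers and roll1 above 15 N and z of roll1 in the frame of vee_seat below 0.008 m and x of roll1 in the frame of vee_seat between -0.02 and 0.02 m and y of roll1 in the frame of vee_seat between -0.15 and 0.15 m) or (contact force between the fingers and roll2 above 15 N and z of roll2 in the frame of vee_seat below 0.008 m and x of roll2 in the frame of vee_seat between -0.02 and 0.02 m and y of roll2 in the frame of vee_seat between -0.15 and 0.15 m) or (contact force between the fingers and roll3 above 15 N and z of roll3 in the frame of vee_seat below 0.008 m and x of roll3 in the frame of vee_seat between -0.02 and 0.02 m and y of roll3 in the frame of vee_seat between -0.15 and 0.15 m)).
It fails at once if a bystander on the bench is shoved more than 5 cm or tipped over (distance of any of cone_a, cone_b, stapler, mug, glue, tape from where it was at the start of the episode above 0.05 m or angle between any of cone_a, cone_b, stapler, mug, glue, tape's own z axis and vertical above 0.6 rad).
Of roll1, roll2, roll3 only 2 to 3 are there at a start; the rules pass over those that are not, and their reading is None.
Of core1, core2 only 1 to 2 are there at a start; the rules pass over those that are not, and their reading is None.
At some moment in a run one of roll1, roll2, roll3 may be knocked a few centimetres aside while the robot is not near it.
Once in a run the grip may slacken for a moment while it holds something.
It also fails if it takes over 210 s, if anything falls off the work surface, if the arm or the gripper's body presses on something with over 40 N, if the wrist force passes 120 N, or if a joint passes its speed limit or range.

## Working session

There is one attempt and no reset: what is moved stays moved. The work goes in short steps, Python scripts to look and compute and a tool call to move; the robot and the scene stay as the last step left them, time stands still between calls to the robot, and variables do not carry over. Pictures are saved under pics/ and viewed, at most 14 in all, crops included, and the job is handed in when it is done.

Besides the shell and the picture viewer there is one more tool, called after "Request:" by a JSON object that holds its "op" and its "data". step_arm: Moves the arm, as the interface text tells. Its arguments: {"type":"object","properties":{"increments":{"type":"array"},"fingers":{"type":"number"}},"required":["increments"]}

```bash
mkdir -p pics
cat > h.py <<'E'
import numpy as np, cv2
from cell import state, imaging, env, spot_in, mark_of
def cam(n):
    d=imaging.read_camera(n); return d
def save(d,f,crop=None,s=1):
    im=d["color"][...,::-1]
    if crop: im=im[crop[1]:crop[3],crop[0]:crop[2]]
    if s!=1: im=cv2.resize(im,None,fx=s,fy=s,interpolation=cv2.INTER_CUBIC)
    cv2.imwrite("pics/"+f,im)
def ray(d,u,v):
    K=d["intrinsics"];T=np.linalg.inv(d["camera_from_world"])
    r=np.array([(u-K[0,2])/K[0,0],-(v-K[1,2])/K[1,1],-1.])
    return T[:3,3],T[:3,:3]@r
def at_z(d,u,v,z):
    o,r=ray(d,u,v); return o+r*(z-o[2])/r[2]
def by_depth(d,u,v):
    o,r=ray(d,u,v); return o+r*d["z_map"][int(round(v)),int(round(u))]
def cloud(d):
    K=d["intrinsics"];T=np.linalg.inv(d["camera_from_world"])
    v,u=np.mgrid[0:480,0:640]; z=d["z_map"]
    r=np.stack([(u-K[0,2])/K[0,0],-(v-K[1,2])/K[1,1],-np.ones_like(z)],-1)*z[...,None]
    P=r@T[:3,:3].T+T[:3,3]; P[z==0]=np.nan; return P
E
python3 - <<'E'
from h import *
np.set_printoptions(precision=1,suppress=True)
print(state())
for n in["scene","top"]:
    d=cam(n); save(d,n+"0.png"); print(n,d["camera_from_world"],d["intrinsics"])
    for t in["carrier","vee_seat","shelf_mid","bar_grip","bar_hinge","latch_knob","latch_pivot","roll1","core1","tray","carton"]:
        print(t,[(np.round(m["uv"]),round(m["confidence"],2),by_depth(d,*m["uv"])) for m in mark_of(n,t)][:5])
E
```

```text
{'t': 0.0, 'joints': array([ 1.1,  0.5,  1.6, -0. ,  1.1, -0.1]), 'qvel': array([ 0.,  0., -0., -0.,  0., -0.]), 'tau': array([  0. , -61.3, -25.8,   0.1,   0. ,  -0. ]), 'eef_pos': array([196.9, 592.9, 214. ]), 'tcp_rot': array([-3.1, -0. ,  2.8]), 'ft_force': array([0.3, 0.3, 0.2]), 'moment': array([ 0., -0.,  0.]), 'grip_force': 0.0, 'opening': 1.0024509100092092}
scene [[   -0.3     1.     -0.    189.5]
 [   -0.7    -0.2     0.7   290. ]
 [    0.7     0.2     0.7 -1988.9]
 [    0.      0.      0.      1. ]] [[612.4   0.  314.2]
 [  0.  612.4 245.1]
 [  0.    0.    1. ]]
carrier [(array([312., 288.]), 0.94, array([633.9, -16.1,  62.7])), (array([503., 349.]), 0.52, array([667.2, 458.8,  32.6])), (array([305., 239.]), 0.5, array([483.9, -79.2,  69.7]))]
vee_seat [(array([313., 274.]), 0.89, array([563.9, -34.5,  32.5])), (array([505., 348.]), 0.39, array([668.4, 462.7,  39.7]))]
shelf_mid [(array([322., 253.]), 0.58, array([567.9,  -7.9, 123.5]))]
bar_grip [(array([315., 251.]), 0.77, array([568.8, -26.4, 124.5]))]
bar_hinge [(array([445., 348.]), 0.43, array([688. , 328.6,  14.1])
[... 1824 characters left out ...]
. , -399.5,   58.4])), (array([400., 230.]), 0.71, array([ 578.2, -282. ,   59. ])), (array([494., 203.]), 0.7, array([ 617.3, -561.5,   46.8]))]
core1 [(array([285., 272.]), 0.89, array([507.9,  42.4,  75.1])), (array([336., 276.]), 0.76, array([476.9, -90.7,  74.6])), (array([325., 332.]), 0.71, array([336.9, -39.3,  28.9])), (array([230., 348.]), 0.59, array([334.4, 212.1,  42.3]))]
tray [(array([427., 255.]), 0.75, array([ 505. , -351.8,   21.2])), (array([227., 347.]), 0.31, array([335.4, 216.3,  62.3])), (array([131., 250.]), 0.19, array([630.5, 446.6,  64.4]))]
carton [(array([169., 313.]), 0.61, array([453.5, 378.7,  -0.1])), (array([234., 260.]), 0.34, array([544.4, 161.1, 143.4]))]
```

View pics/scene0.png

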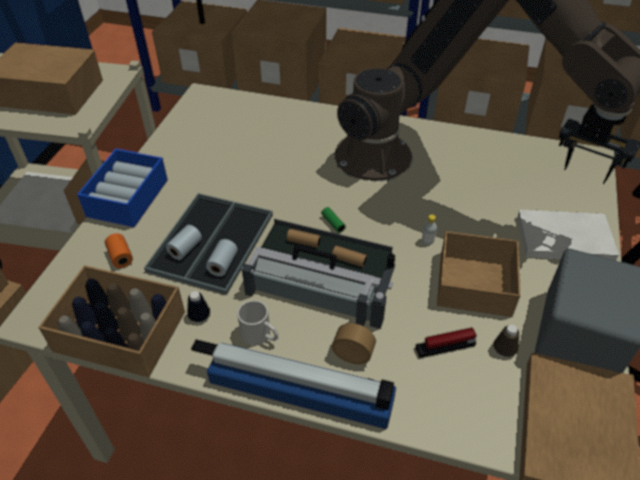

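View pics/top0.png

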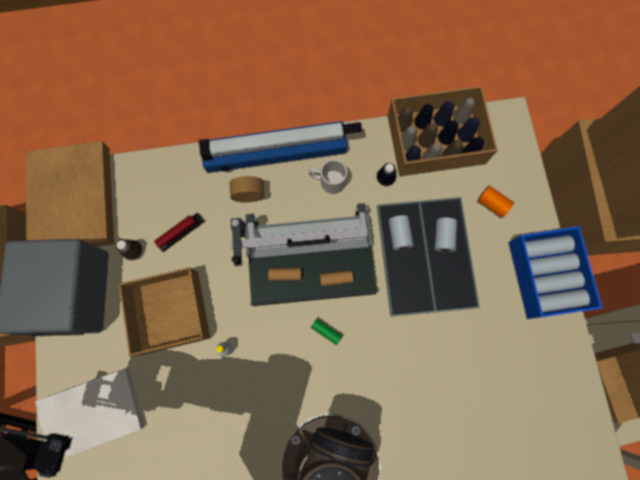

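The pictures show two film rolls in the tray (top view 401,232 and 446,234), two brown cores on the shelf (285,274 and 337,278), and the latch knob at about (236,256). The green core and orange roll are look-alikes.

```bash
cat >> h.py <<'E'
def obj(P,mask):
    p=P[mask]; c=cv2.minAreaRect(p[:,:2].astype(np.float32)); m=p[:,:2].mean(0)
    w,v=np.linalg.eigh(np.cov(p[:,:2].T)); a=v[:,1]; a=a if a[1]>0 else -a
    return len(p),c[0],c[1],np.round(m,1),"axis angle from +y (ccw)",round(float(np.arctan2(-a[0],a[1])),3),"ztop",round(float(np.percentile(p[:,2],98)),1)
E
python3 - <<'E'
from h import *
np.set_printoptions(precision=1,suppress=True)
d=cam("top");P=cloud(d);X,Y,Z=P[...,0],P[...,1],P[...,2]
# lip
m=(Z>54)&(Z<64)&(X>395)&(X<450)&(Y>-220)&(Y<190)
p=P[m];print("lip",len(p),p.min(0),p.max(0));k=np.polyfit(p[:,1],p[:,0],1);print(k)
for i in range(3): r=p[:,0]-np.polyval(k,p[:,1]);p=p[abs(r)<5];k=np.polyfit(p[:,1],p[:,0],1)
print(k,len(p),p[:,1].min(),p[:,1].max())
# handle
m=(Z>114)&(Z<130)&(X>540)&(X<620)&(abs(Y+25)<80);print("handle",obj(P,m))
m=(Z>134)&(Z<152)&(X>500)&(X<600)&(Y>120)&(Y<200);print("knob",obj(P,m))
H=cv2.cvtColor(d["color"],cv2.COLOR_RGB2HSV)
for n,(a,b) in {"core1":(285,274),"core2":(337,278)}.items():
    x0=by_depth(d,a,b); m=(np.hypot(X-x0[0],Y-x0[1])<60)&(Z>60)&(Z<82)&(H[...,1]>90)&(H[...,2]>80); print(n,obj(P,m))
for n,(a,b) in {"r1":(401,232),"r2":(446,234)}.items():
    x0=by_depth(d,a,b); m=(np.hypot(X-x0[0],Y-x0[1])<58)&(Z>35)&(Z<65); print(n,obj(P,m))
c=(Z>75)&(Z<95)&(abs(X-455)<140)&(abs(Y-378)<140);print("carton",obj(P,c))
m=(Z>95)&(Z<125)&(Y>120)&(Y<180)&(X>530)&(X<680);print("lever",obj(P,m))
m=(Z>98)&(Z<125)&(Y<-130)&(Y>-230)&(X>600)&(X<720);print("post",obj(P,m))
E
```

```text
lip 195 [ 419.8 -191.8   54. ] [440.6 146.4  63.8]
[  0.1 431.5]
[  0.1 431.5] 195 -191.79569288675776 146.39248611964288
handle (234, (568.3958129882812, -29.796600341796875), (110.46004486083984, 17.69481658935547), array([566.5, -30.1]), 'axis angle from +y (ccw)', -0.05, 'ztop', 128.2)
knob (54, (547.9429321289062, 159.38768005371094), (18.65835189819336, 17.60464096069336), array([547.2, 159.2]), 'axis angle from +y (ccw)', -0.995, 'ztop', 145.7)
core1 (370, (503.76251220703125, 45.45954513549805), (85.2580795288086, 30.4959716796875), array([502.2,  44.3]), 'axis angle from +y (ccw)', -0.126, 'ztop', 80.1)
core2 (373, (472.68890380859375, -89.22160339355469), (85.55318450927734, 30.58264923095703), array([471.6, -89.4]), 'axis angle from +y (ccw)', -0.044, 'ztop', 79.7)
r1 (608, (575.2465209960938, -287.7643127441406), (56.08415222167969, 86.3288345336914), array([ 574. , -284.8]), 'axis angle from +y (ccw)', 1.567, 'ztop', 62.1)
r2 (624, (550.6622924804688, -409.82635498046875), (54.8193359375, 87.42450714111328), array([ 549.6, -406.5]), 'axis angle from +y (ccw)', 1.355, 'ztop', 62.2)
carton (780, (434.95355224609375, 359.98272705078125), (232.12066650390625, 220.341796875), array([454.3, 379.6]), 'axis angle from +y (ccw)', -0.008, 'ztop', 89.3)
lever (456, (604.81884765625, 147.55007934570312), (54.24180603027344, 136.6693572998047), array([610.8, 151.7]), 'axis angle from +y (ccw)', 1.481, 'ztop', 115.8)
post (66, (634.8109741210938, -181.5565948486328), (21.271499633789062, 47.37748336791992), array([ 643.8, -182.8]), 'axis angle from +y (ccw)', 1.553, 'ztop', 105.8)
```

```bash
cat >> h.py <<'E'
O=np.array([587.,-30.8]);YAW=-0.05
ex=np.array([np.cos(YAW),np.sin(YAW)]);ey=np.array([-ex[1],ex[0]])
def toC(w): w=np.asarray(w)[:2]-O; return np.array([w@ex,w@ey])
def toW(c): return O+c[0]*ex+c[1]*ey
def st():
    s=state(); p=s["eef_pos"]; print("t %.2f"%s["t"],"carrier xyz",np.round(toC(p),1),round(p[2],1),"yaw-rel",round((s["tcp_rot"][2]-YAW+np.pi)%(2*np.pi)-np.pi,4),"f",np.round(s["ft_force"],1),"op",round(s["opening"],2),"grip",round(s["grip_force"],1)); return s
def go(cx,cy,z,yawrel=None):
    """slide (m) and roll from present pose to a pose in carrier coords"""
    s=state();p=s["eef_pos"];y=s["tcp_rot"][2];w=toW((cx,cy))-p[:2]
    tx=np.array([np.cos(y),np.sin(y)]);ty=np.array([np.sin(y),-np.cos(y)])
    r=0 if yawrel is None else -((yawrel+YAW-y+np.pi)%(2*np.pi)-np.pi)
    print("slide",np.round([w@tx/1000,w@ty/1000,(p[2]-z)/1000],4),"roll",round(r,4))
E
python3 - <<'E'
from h import *
s=st(); print(s["joints"],s["tcp_rot"])
go(-421,604,214,np.pi); go(-49,188,214,np.pi)
for n,w in dict(core1=(503.8,45.5),core2=(472.7,-89.2),r1=(575.2,-287.8),r2=(550.7,-409.8),carton=(454,379.6),tray=(507,-351)).items(): print(n,toC(w).round(1))
E
```

```text
t 1.25 carrier xyz [-420.7  603.7] 214.6 yaw-rel 2.8708 f [-0.3 -0.5 -0.2] op 1.0 grip 0.0
[ 1.14441672e+00  4.90930820e-01  1.55893057e+00 -1.35322357e-06
  1.09171919e+00 -1.05627622e-01] [3.14158078e+00 2.46647497e-06 2.82084130e+00]
slide [0.0004 0.0002 0.0006] roll -0.2708
slide [-0.4693 -0.3011  0.0006] roll -0.2708
core1 [-86.9  72. ]
core2 [-111.2  -64. ]
r1 [   1.1 -257.3]
r2 [ -17.3 -380.3]
carton [-153.3  403.2]
tray [ -63.9 -323.8]
```

Request:
{"op": "step_arm", "data": {"increments": [{"slide": [-0.235,-0.15,0],"roll": -0.2708},{"slide": [-0.235,-0.15,0],"roll": -0.2708},{"slide": [-0.235,-0.15,0],"roll": -0.2708},{"slide": [-0.235,-0.15,0],"roll": -0.2708},{"slide": [-0.235,-0.15,0],"roll": -0.2708}], "fingers": 0.6}}

```text
t: 1.88
eef_pos: [374.3, 374.5, 214.9]
tcp_rot: [3.141, 0.0, 3.09]
ft_force: [-0.3, 0.9, -0.0]
opening: 0.609
grip_force: 0.0
```

Request:
{"op": "step_arm", "data": {"increments": [{"slide": [-0.186,-0.208,0],"roll": 0},{"slide": [-0.186,-0.208,0],"roll": 0},{"slide": [-0.186,-0.208,0],"roll": 0},{"slide": [-0.186,-0.208,0],"roll": 0},{"slide": [-0.186,-0.208,0],"roll": 0}]}}

```text
t: 2.5
eef_pos: [549.8, 157.1, 214.6]
tcp_rot: [-3.142, 0.0, 3.089]
ft_force: [0.3, 0.1, 0.2]
opening: 0.6
grip_force: 0.0
```

Run:
```python
from h import *
np.set_printoptions(precision=1,suppress=True)
st(); go(-49,188,112,np.pi)
d=cam("scene");P=cloud(d);X,Y,Z=np.moveaxis(P,-1,0)
m=(Z>128)&(Z<150)&(np.hypot(X-547,Y-159)<22);print(obj(P,m))
print([(m["uv"],m["confidence"],at_z(d,*m["uv"],126)) for m in mark_of("scene","latch_knob")])
```

```text
t 2.50 carrier xyz [-46.5 185.8] 214.6 yaw-rel 3.1391 f [0.3 0.1 0.2] op 0.6 grip 0.0
slide [0.  0.  0.1] roll -0.0024
(62, (548.045166015625, 161.28756713867188), (19.189876556396484, 20.581825256347656), array([549.7, 161.7]), 'axis angle from +y (ccw)', 1.493, 'ztop', 145.5)
[([393.9, 255.8], 0.9, array([531.7, 165.2, 126. ]))]
```

Request:
{"op": "step_arm", "data": {"increments": [{"slide": [0.0025,0.003,0.05],"roll": 0},{"slide": [0.0025,0.003,0.085],"roll": 0},{"slide": [0.0025,0.003,0.1025],"roll": 0},{"slide": [0.0025,0.003,0.1025],"roll": 0}]}}

```text
t: 3.1
eef_pos: [544.8, 163.5, 111.3]
tcp_rot: [-3.141, -0.002, 3.092]
ft_force: [-0.9, -0.9, -0.3]
opening: 0.598
grip_force: 0.0
```

Request:
{"op": "step_arm", "data": {"increments": [{"slide": [0,0,0],"roll": 0},{"slide": [0,0,0],"roll": 0},{"slide": [0,0,0],"roll": 0},{"slide": [0,0,0],"roll": 0}], "fingers": 0}}

```text
t: 3.6
eef_pos: [545.9, 162.8, 112.5]
tcp_rot: [3.141, 0.001, 3.092]
ft_force: [-0.8, -0.5, 0.1]
opening: 0.236
grip_force: 0.5
```

Request:
{"op": "step_arm", "data": {"increments": [{"slide": [-0.0008,0.013,0],"roll": 0},{"slide": [-0.003,0.0255,0],"roll": 0},{"slide": [-0.007,0.0385,0],"roll": 0},{"slide": [-0.0127,0.05,0],"roll": 0},{"slide": [-0.0127,0.05,0],"roll": 0}]}}

```text
t: 4.22
eef_pos: [561.2, 213.1, 112.1]
tcp_rot: [3.141, 0.0, 3.092]
ft_force: [-3.0, 2.2, 3.0]
opening: 0.205
grip_force: 30.0
```

Request:
{"op": "step_arm", "data": {"increments": [{"slide": [-0.0152,0.021,0],"roll": 0},{"slide": [-0.035,0.0376,0],"roll": 0},{"slide": [-0.046,0.0437,0],"roll": 0},{"slide": [-0.052,0.0463,0],"roll": 0},{"slide": [-0.052,0.0463,0],"roll": 0}]}}

```text
t: 4.85
eef_pos: [614.6, 254.8, 112.0]
tcp_rot: [-3.14, -0.002, 3.092]
ft_force: [-5.4, -5.4, 5.0]
opening: 0.204
grip_force: 30.0
```

Request:
{"op": "step_arm", "data": {"increments": [{"slide": [0,0,0],"roll": 0},{"slide": [0,0,0],"roll": 0},{"slide": [0,0,0],"roll": 0},{"slide": [0,0,-0.03],"roll": 0},{"slide": [0,0,-0.08],"roll": 0}], "fingers": 0.6}}

```text
t: 5.48
eef_pos: [614.7, 255.6, 191.5]
tcp_rot: [-3.141, -0.003, 3.092]
ft_force: [0.8, 0.4, 0.4]
opening: 0.592
grip_force: 0.0
```

```bash
sed -i '2i np.set_printoptions(precision=4,suppress=True)' h.py
python3 - <<'E'
from h import *
st(); go(-20,0,192,np.pi/2);go(-20,0,192,-np.pi/2)
d=cam("top");P=cloud(d);X,Y,Z=np.moveaxis(P,-1,0)
for n in("top","scene"):
  if n=="scene": d=cam(n)
  for m in mark_of(n,"latch_knob")[:2]:
    c=toC(at_z(d,*m["uv"],126)); print(n,m["confidence"],c,"a",np.arctan2(c[1]-188,55-c[0]))
E
```

```text
t 5.47 carrier xyz [ 13.3 287.4] 191.5 yaw-rel -3.1415 f [0.8 0.4 0.4] op 0.59 grip 0.0
slide [ 0.0334 -0.2874 -0.0005] roll 1.5709
slide [ 0.0334 -0.2874 -0.0005] roll -1.5707
top 0.55 [ 15.3005 282.4336] a 1.17283174875547
top 0.16 [126.1423 143.2055] a -2.579659180694841
scene 0.86 [  7.9499 288.4304] a 1.1326776451954794
```

Request:
{"op": "step_arm", "data": {"increments": [{"slide": [0.0334,-0.2874,0],"roll": 0.85},{"slide": [0.0334,-0.2874,0],"roll": 0.85},{"slide": [0.0334,-0.2874,0],"roll": 0.85},{"slide": [0.0334,-0.2874,0],"roll": 0.85},{"slide": [0.0334,-0.2874,0],"roll": 0.85}], "fingers": 0.5}}

```text
t: 6.3
eef_pos: [566.4, -32.0, 190.9]
tcp_rot: [-3.14, -0.001, 2.236]
ft_force: [0.6, 0.5, 0.4]
opening: 0.498
grip_force: 0.0
```

Request:
{"op": "step_arm", "data": {"increments": [{"slide": [0,0,0],"roll": 0.7208},{"slide": [0,0,0],"roll": 0.7208},{"slide": [0,0,0],"roll": 0.7208},{"slide": [0,0,0],"roll": 0.7208},{"slide": [0,0,0],"roll": 0.7208}]}}

```text
t: 6.92
eef_pos: [567.1, -29.6, 191.0]
tcp_rot: [-3.14, -0.0, 1.522]
ft_force: [0.5, -0.0, 0.4]
opening: 0.494
grip_force: 0.0
```

Run:
```python
from h import *
st(); go(-20,0,113,np.pi/2)
```

```text
t 6.92 carrier xyz [-19.9   0.2] 191.0 yaw-rel 1.5719 f [ 0.5 -0.   0.4] op 0.49 grip 0.0
slide [-0.0002 -0.0001  0.078 ] roll 0.0011
```

Request:
{"op": "step_arm", "data": {"increments": [{"slide": [0,0,0.04],"roll": 0},{"slide": [0,0,0.065],"roll": 0},{"slide": [0,0,0.078],"roll": 0},{"slide": [0,0,0.078],"roll": 0}]}}

```text
t: 7.42
eef_pos: [567.2, -29.6, 113.4]
tcp_rot: [-3.14, -0.0, 1.522]
ft_force: [0.2, 0.0, -0.0]
opening: 0.495
grip_force: 0.0
```

Request:
{"op": "step_arm", "data": {"increments": [{"slide": [0,0,0],"roll": 0},{"slide": [0,0,0],"roll": 0},{"slide": [0,0,0],"roll": 0},{"slide": [0,0,0],"roll": 0}], "fingers": 0}}

```text
t: 7.92
eef_pos: [566.5, -29.6, 114.3]
tcp_rot: [-3.139, -0.0, 1.521]
ft_force: [-3.0, -1.5, 11.5]
opening: 0.141
grip_force: 30.0
```

Request:
{"op": "step_arm", "data": {"increments": [{"slide": [0,0.0035,-0.0085],"roll": 0},{"slide": [0,0.0077,-0.0165],"roll": 0},{"slide": [0,0.0128,-0.024],"roll": 0},{"slide": [0,0.0185,-0.0311],"roll": 0},{"slide": [0,0.0185,-0.0311],"roll": 0}]}}

```text
t: 8.55
eef_pos: [583.2, -30.4, 145.6]
tcp_rot: [-3.134, -0.0, 1.521]
ft_force: [-17.1, -1.0, 9.1]
opening: 0.135
grip_force: 30.0
```

Request:
{"op": "step_arm", "data": {"increments": [{"slide": [0,0.0065,-0.0065],"roll": 0},{"slide": [0,0.0135,-0.0122],"roll": 0},{"slide": [0,0.0135,-0.0122],"roll": 0}]}}

```text
t: 8.93
eef_pos: [595.6, -31.0, 158.7]
tcp_rot: [-3.132, -0.0, 1.521]
ft_force: [-24.7, -0.4, 20.9]
opening: 0.138
grip_force: 30.0
```

Request:
{"op": "step_arm", "data": {"increments": [{"slide": [0,0.0075,-0.005],"roll": 0},{"slide": [0,0.0156,-0.0093],"roll": 0},{"slide": [0,0.024,-0.0125],"roll": 0},{"slide": [0,0.031,-0.0148],"roll": 0},{"slide": [0,0.031,-0.0148],"roll": 0}]}}

```text
t: 9.55
eef_pos: [630.6, -32.9, 178.4]
tcp_rot: [3.138, 0.001, 1.521]
ft_force: [-20.1, 0.6, 45.8]
opening: 0.122
grip_force: 36.3
```

Run:
```python
from h import *
st(); go(45,0,172)
```

```text
t 9.55 carrier xyz [43.6  0.1] 178.4 yaw-rel 1.5711 f [-20.1   0.6  45.8] op 0.12 grip 36.3
slide [-0.0001  0.0014  0.0064] roll 0
```

Request:
{"op": "step_arm", "data": {"increments": [{"slide": [0,0,-0.005],"roll": 0},{"slide": [0,0,-0.007],"roll": 0},{"slide": [0,0,-0.007],"roll": 0},{"slide": [0,0,-0.03],"roll": 0},{"slide": [0,0,-0.06],"roll": 0}], "fingers": 0.4}}

```text
t: 10.18
eef_pos: [630.2, -32.7, 231.7]
tcp_rot: [-3.139, -0.0, 1.521]
ft_force: [-0.7, 0.3, -1.2]
opening: 0.399
grip_force: 0.0
```

Request:
{"op": "step_arm", "data": {"increments": [{"slide": [0,-0.06,-0.02],"roll": 0},{"slide": [0,-0.12,-0.02],"roll": 0},{"slide": [0.01,-0.18,-0.02],"roll": 0},{"slide": [0.02,-0.24,-0.02],"roll": 0},{"slide": [0.02,-0.24,-0.02],"roll": 0}], "fingers": 0.6}}

```text
t: 10.8
eef_pos: [388.6, -0.1, 252.3]
tcp_rot: [-3.141, -0.0, 1.521]
ft_force: [-0.5, 0.5, -0.1]
opening: 0.599
grip_force: 0.0
```

Run:
```python
from h import *
st()
d=cam("top");save(d,"top1.png",(180,120,540,390),2);P=cloud(d);X,Y,Z=np.moveaxis(P,-1,0)
C=np.stack([(P[...,:2]-O)@ex,(P[...,:2]-O)@ey],-1)
m=(abs(C[...,1])<48)&(C[...,0]>0)&(C[...,0]<90)&(Z>140)&(Z<200)
for b in range(0,90,8):
    q=Z[m&(abs(C[...,0]-b)<4)]; print(b,len(q),q.max() if len(q) else None)
s=cam("scene");PS=cloud(s)
H=cv2.cvtColor(d["color"],cv2.COLOR_RGB2HSV)
for n,(a,b) in {"core1":(285,274),"core2":(337,278)}.items():
    x0=by_depth(d,a,b); m=(np.hypot(X-x0[0],Y-x0[1])<60)&(Z>60)&(Z<82)&(H[...,1]>90)&(H[...,2]>80)
    o=obj(P,m); print(n,toC(o[1]),o)
```

```text
t 10.80 carrier xyz [-199.7   20.8] 252.3 yaw-rel 1.5713 f [-0.5  0.5 -0.1] op 0.6 grip 0.0
0 0 None
8 0 None
16 38 154.61767570675693
24 134 161.38749717700625
32 89 182.88005019304524
40 163 188.7084686850851
48 74 189.18835393231507
56 0 None
64 0 None
72 0 None
80 0 None
88 0 Noneh.py:25: RuntimeWarning: Mean of empty slice.
  p=P[mask]; c=cv2.minAreaRect(p[:,:2].astype(np.float32)); m=p[:,:2].mean(0)
  ret = um.true_divide(
  avg = a.mean(axis, **keepdims_kw)
h.py:26: RuntimeWarning: Degrees of freedom <= 0 for slice
  w,v=np.linalg.eigh(np.cov(p[:,:2].T)); a=v[:,1]; a=a if a[1]>0 else -a
  c *= np.true_divide(1, fact)
  c *= np.true_divide(1, fact)
Traceback (most recent call last):
  File "h.py", line 27, in obj
    return len(p),c[0],c[1],np.round(m,1),"axis angle from +y (ccw)",round(float(np.arctan2(-a[0],a[1])),3),"ztop",round(float(np.percentile(p[:,2],98)),1)
                                                                                                                               ~~~~~~~~~~~~~^^^^^^^^^^^
IndexError: index -1 is out of bounds for axis 0 with size 0
```

View pics/top1.png

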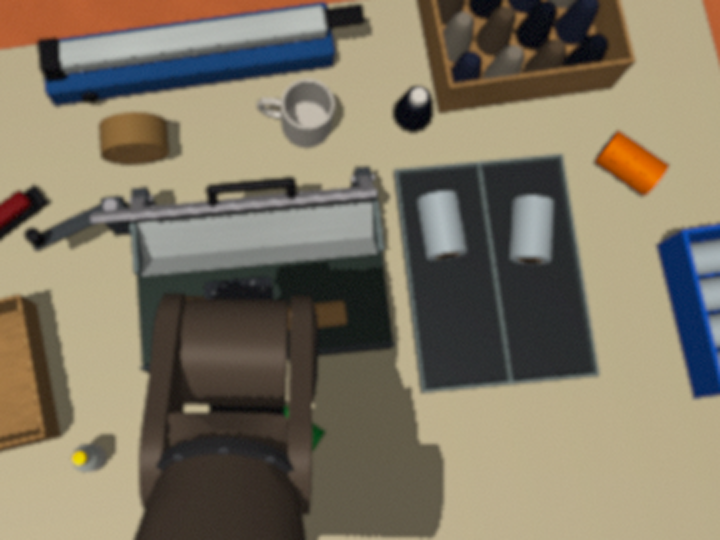

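The bar is raised to its stop (handle at crop 250,190), the lever is free, and both cores and rolls are in place. Core 1 is next.

Request:
{"op": "step_arm", "data": {"increments": [{"slide": [0.051,0.108,0.04],"roll": -0.05},{"slide": [0.051,0.108,0.08],"roll": -0.076},{"slide": [0.051,0.108,0.12],"roll": -0.076},{"slide": [0.051,0.108,0.12],"roll": -0.076}], "fingers": 0.6}}

```text
t: 11.4
eef_pos: [501.7, 44.9, 128.4]
tcp_rot: [-3.134, -0.001, 1.597]
ft_force: [-0.6, -0.0, 1.3]
opening: 0.6
grip_force: 0.0
```

Run:
```python
from h import *
st(); go(-92,72,50,np.pi/2-0.076)
d=cam("scene");P=cloud(d);H=cv2.cvtColor(d["color"],cv2.COLOR_RGB2HSV)
for n in("core1",):
  print([(np.round(m["bbox"]),m["confidence"]) for m in spot_in("scene",n)])
  for m in mark_of("scene",n): print(m["confidence"],np.round(m["uv"]),toC(at_z(d,*m["uv"],60)))
```

```text
t 11.40 carrier xyz [-88.9  71.4] 128.4 yaw-rel 1.6474 f [-0.6 -0.   1.3] op 0.6 grip 0.0
slide [ 0.0008 -0.003   0.0784] roll 0.1526
[(array([333., 245., 367., 264.]), 0.75), (array([291., 230., 324., 247.]), 0.57), (array([319., 207., 338., 221.]), 0.57)]
0.95 [304. 238.] [-113.7121  -61.6361]
0.75 [350. 256.] [-87.6196  75.5591]
0.65 [333. 219.] [-206.9783   -9.3387]
```

Request:
{"op": "step_arm", "data": {"increments": [{"slide": [0.001,-0.002,0.03],"roll": 0.15},{"slide": [0.001,-0.002,0.06],"roll": 0.1526},{"slide": [0.001,-0.002,0.078],"roll": 0.1526},{"slide": [0.001,-0.002,0.078],"roll": 0.1526}]}}

```text
t: 12.05
eef_pos: [500.5, 45.3, 55.6]
tcp_rot: [3.14, -0.0, 1.444]
ft_force: [-1.0, -0.5, 0.2]
opening: 0.6
grip_force: 0.0
```

Request:
{"op": "step_arm", "data": {"increments": [{"slide": [0,0,0],"roll": 0},{"slide": [0,0,0],"roll": 0},{"slide": [0,0,0],"roll": 0},{"slide": [0,0,-0.01],"roll": 0},{"slide": [0,0,-0.07],"roll": 0}], "fingers": 0}}

```text
t: 12.68
eef_pos: [498.8, 45.7, 123.2]
tcp_rot: [-3.136, 0.0, 1.444]
ft_force: [0.6, 0.2, 0.1]
opening: 0.33
grip_force: 30.0
```

Run:
```python
from h import *
st(); go(-150,395,150,np.pi/2);go(-150,395,65,np.pi/2)
```

```text
t 12.68 carrier xyz [-91.9  72. ] 123.2 yaw-rel 1.494 f [0.6 0.2 0.1] op 0.33 grip 30.0
slide [ 0.3176 -0.0827 -0.0268] roll -0.0768
slide [ 0.3176 -0.0827  0.0582] roll -0.0768
```

Request:
{"op": "step_arm", "data": {"increments": [{"slide": [0.04,-0.03,-0.04],"roll": 0},{"slide": [0.1,-0.06,-0.04],"roll": 0},{"slide": [0.16,-0.0827,-0.04],"roll": 0},{"slide": [0.22,-0.0827,-0.03],"roll": 0},{"slide": [0.28,-0.0827,-0.03],"roll": 0}]}}

```text
t: 13.3
eef_pos: [452.6, 333.3, 154.8]
tcp_rot: [3.141, -0.0, 1.445]
ft_force: [1.3, -0.3, -0.1]
opening: 0.328
grip_force: 30.0
```

Request:
{"op": "step_arm", "data": {"increments": [{"slide": [0.038,0,0.03],"roll": 0},{"slide": [0.038,0,0.08],"roll": 0},{"slide": [0.038,0,0.09],"roll": 0},{"slide": [0.038,0,0.09],"roll": 0}]}}

```text
t: 13.8
eef_pos: [458.1, 368.7, 65.0]
tcp_rot: [-3.141, 0.0, 1.444]
ft_force: [0.4, 0.0, 0.9]
opening: 0.33
grip_force: 30.0
```

Request:
{"op": "step_arm", "data": {"increments": [{"slide": [0,0,0],"roll": 0},{"slide": [0,0,0],"roll": 0},{"slide": [0,0,0],"roll": 0},{"slide": [0,0,-0.06],"roll": 0},{"slide": [0,0,-0.1],"roll": 0}], "fingers": 0.5}}

```text
t: 14.42
eef_pos: [458.2, 369.1, 166.6]
tcp_rot: [3.14, -0.001, 1.444]
ft_force: [1.1, -0.3, 0.1]
opening: 0.502
grip_force: 0.0
```

Run:
```python
from h import *
st(); go(-108,-64,130,np.pi/2);go(-108,-64,50,np.pi/2)
d=cam("top")
for m in mark_of("top","core1"): print(m["confidence"],np.round(m["uv"]),toC(by_depth(d,*m["uv"])),by_depth(d,*m["uv"])[2])
```

```text
t 14.43 carrier xyz [-148.7  392.9] 166.6 yaw-rel 1.4941 f [ 1.1 -0.3  0.1] op 0.5 grip 0.0
slide [-0.4525  0.0755  0.0366] roll -0.0767
slide [-0.4525  0.0755  0.1166] roll -0.0767
0.91 [171. 310.] [-149.1718  385.3307] 33.34873349297641
0.75 [338. 277.] [-109.8943  -70.9626] 72.83151213737892
0.7 [322. 335.] [-255.1983  -13.9198] 26.171774542717912
```

Request:
{"op": "step_arm", "data": {"increments": [{"slide": [-0.3,0.05,0],"roll": -0.0767},{"slide": [-0.3,0.05,0],"roll": -0.0767},{"slide": [-0.3,0.05,0],"roll": -0.0767},{"slide": [-0.3,0.05,0],"roll": -0.0767},{"slide": [-0.3,0.05,0],"roll": -0.0767}]}}

```text
t: 15.15
eef_pos: [469.2, 63.0, 164.0]
tcp_rot: [-3.141, -0.0, 1.52]
ft_force: [0.8, -0.3, 0.1]
opening: 0.501
grip_force: 0.0
```

Request:
{"op": "step_arm", "data": {"increments": [{"slide": [-0.155,0.014,0],"roll": 0},{"slide": [-0.155,0.014,0.02],"roll": 0},{"slide": [-0.155,0.014,0.06],"roll": 0},{"slide": [-0.155,0.014,0.06],"roll": 0}]}}

```text
t: 15.65
eef_pos: [474.3, -91.8, 101.6]
tcp_rot: [-3.136, -0.002, 1.517]
ft_force: [-0.5, 0.7, 0.5]
opening: 0.5
grip_force: 0.0
```

Run:
```python
from h import *
st(); go(-108,-66,50,np.pi/2)
```

```text
t 15.65 carrier xyz [-109.5  -66.6] 101.6 yaw-rel 1.5674 f [-0.5  0.7  0.5] op 0.5 grip 0.0
slide [0.0006 0.0015 0.0516] roll -0.0034
```

Request:
{"op": "step_arm", "data": {"increments": [{"slide": [0,0.001,0.03],"roll": 0},{"slide": [0,0.001,0.052],"roll": 0},{"slide": [0,0.001,0.052],"roll": 0}]}}

```text
t: 16.02
eef_pos: [476.5, -89.4, 52.0]
tcp_rot: [-3.14, -0.001, 1.522]
ft_force: [-0.3, 0.3, -0.6]
opening: 0.498
grip_force: 0.0
```

Request:
{"op": "step_arm", "data": {"increments": [{"slide": [0,0,0],"roll": 0},{"slide": [0,0,0],"roll": 0},{"slide": [0,0,0],"roll": 0},{"slide": [0,0,-0.04],"roll": 0},{"slide": [0,0,-0.1],"roll": 0}], "fingers": 0}}

```text
t: 16.65
eef_pos: [476.2, -90.3, 152.8]
tcp_rot: [-3.139, -0.001, 1.521]
ft_force: [0.7, -0.3, -0.0]
opening: 0.332
grip_force: 30.0
```

Request:
{"op": "step_arm", "data": {"increments": [{"slide": [0.29,-0.045,-0.02],"roll": 0},{"slide": [0.29,-0.045,-0.02],"roll": 0},{"slide": [0.29,-0.045,-0.02],"roll": 0},{"slide": [0.29,-0.045,-0.02],"roll": 0},{"slide": [0.29,-0.045,-0.02],"roll": 0}]}}

```text
t: 17.27
eef_pos: [445.7, 203.7, 173.0]
tcp_rot: [3.141, -0.0, 1.522]
ft_force: [1.0, -1.4, -0.1]
opening: 0.33
grip_force: 30.0
```

Run:
```python
from h import *
st(); go(-185,400,65,np.pi/2)
```

```text
t 17.27 carrier xyz [-152.8  227.2] 173.0 yaw-rel 1.5721 f [ 1.  -1.4 -0.1] op 0.33 grip 30.0
slide [ 0.1729 -0.032   0.108 ] roll 0.0013
```

Request:
{"op": "step_arm", "data": {"increments": [{"slide": [0.06,-0.015,0],"roll": 0},{"slide": [0.12,-0.032,0],"roll": 0},{"slide": [0.173,-0.032,0.03],"roll": 0},{"slide": [0.173,-0.032,0.09],"roll": 0},{"slide": [0.173,-0.032,0.108],"roll": 0}]}}

```text
t: 17.9
eef_pos: [421.5, 375.6, 61.5]
tcp_rot: [-3.138, 0.003, 1.522]
ft_force: [-0.2, -0.6, -0.3]
opening: 0.331
grip_force: 30.0
```

Request:
{"op": "step_arm", "data": {"increments": [{"slide": [0,0,0],"roll": 0},{"slide": [0,0,0],"roll": 0},{"slide": [0,0,0],"roll": 0},{"slide": [0,0,-0.06],"roll": 0},{"slide": [0,0,-0.12],"roll": 0}], "fingers": 0.5}}

```text
t: 18.52
eef_pos: [423.0, 375.5, 186.5]
tcp_rot: [3.141, -0.0, 1.521]
ft_force: [-0.1, 0.9, 0.2]
opening: 0.502
grip_force: 0.0
```

Run:
```python
from h import *
st(); go(0,-257,130,0.046)
d=cam("top")
for m in mark_of("top","core1"): print(m["confidence"],np.round(m["uv"]),toC(by_depth(d,*m["uv"])),by_depth(d,*m["uv"])[2])
for n in("top","scene"):
  if n=="scene": d=cam(n)
  P=cloud(d);X,Y,Z=np.moveaxis(P,-1,0);H=cv2.cvtColor(d["color"],cv2.COLOR_RGB2HSV)
  for x0 in((575,-287),(550,-409)):
    m=(np.hypot(X-x0[0],Y-x0[1])<58)&(Z>35)&(Z<66); o=obj(P,m);print(n,toC(o[1]),toC(o[3]),o)
  print([(toC(at_z(d,*m["uv"],31)).round(0),m["confidence"]) for m in mark_of(n,"roll1")])
```

```text
t 18.52 carrier xyz [-184.1  397.6] 186.5 yaw-rel 1.5707 f [-0.1  0.9  0.2] op 0.5 grip 0.0
slide [-0.6546  0.1842  0.0565] roll 1.5247
0.95 [326. 333.] [-251.8382  -22.3215] 27.692199623034867
0.82 [168. 322.] [-181.0873  394.4193] 37.5820545072329
0.63 [171. 308.] [-145.9788  384.5232] 39.74054834813637
top [  -0.3899 -242.1522] [  -1.7129 -239.8854] (619, (574.508056640625, -272.630126953125), (54.504493713378906, 86.8590316772461), array([ 573.3, -270.3]), 'axis angle from +y (ccw)', 1.523, 'ztop', 62.3)
top [ -17.3457 -380.03  ] [ -18.7808 -377.0098] (624, (550.682373046875, -409.48809814453125), (54.14743423461914, 86.7303237915039), array([ 549.4, -406.4]), 'axis angle from +y (ccw)', 1.346, 'ztop', 62.7)
[(array([ -17., -377.]), 0.66), (array([   2., -239.]), 0.58), (array([  69., -539.]), 0.56), (array([-267.,  240.]), 0.36)]
scene [   0.7041 -240.8976] [   6.0672 -235.2908] (567, (575.6633911132812, -271.43170166015625), (56.1826057434082, 94.69147491455078), array([ 581.3, -266.1]), 'axis angle from +y (ccw)', 1.432, 'ztop', 61.3)
scene [ -16.0255 -375.354 ] [ -11.0057 -372.3154] (536, (552.2346801757812, -404.88397216796875), (52.48713684082031, 93.24610900878906), array([ 557.4, -402.1]), 'axis angle from +y (ccw)', 1.276, 'ztop', 62.2)
[(array([ -17., -382.]), 0.91), (array([  -8., -249.]), 0.85), (array([  67., -541.]), 0.84), (array([-100.,   -5.]), 0.36)]
```

Roll 1 was knocked to carrier (0,-241), which is near the tray rim. I'll grip it off-centre, clear of the bar, and drag it out first.

Request:
{"op": "step_arm", "data": {"increments": [{"slide": [-0.3,0.03,0],"roll": 0.85},{"slide": [-0.3,0.03,0],"roll": 0.85},{"slide": [-0.3,0.03,0],"roll": 0.85},{"slide": [-0.3,0.03,0],"roll": 0.85},{"slide": [-0.3,0.03,0],"roll": 0.85}], "fingers": 0.77}}

```text
t: 19.4
eef_pos: [437.3, 72.5, 183.2]
tcp_rot: [-3.14, 0.002, 0.666]
ft_force: [1.1, 1.1, -0.4]
opening: 0.774
grip_force: 0.0
```

Request:
{"op": "step_arm", "data": {"increments": [{"slide": [-0.125,0.194,0],"roll": 0.7208},{"slide": [-0.125,0.194,0],"roll": 0.7208},{"slide": [-0.125,0.194,0],"roll": 0.7208},{"slide": [-0.125,0.194,0],"roll": 0.7208},{"slide": [-0.125,0.194,0],"roll": 0.7208}]}}

```text
t: 20.02
eef_pos: [460.3, -157.4, 182.8]
tcp_rot: [-3.141, 0.002, -0.055]
ft_force: [-0.4, 0.1, -0.6]
opening: 0.768
grip_force: 0.0
```

Run:
```python
from h import *
st(); go(-28,-244,130,0.0)
```

```text
t 20.02 carrier xyz [-120.2 -132.7] 182.8 yaw-rel -0.0053 f [-0.4  0.1 -0.6] op 0.77 grip 0.0
slide [0.0928 0.1108 0.0528] roll -0.0053
```

Request:
{"op": "step_arm", "data": {"increments": [{"slide": [0.04,0.06,0],"roll": 0},{"slide": [0.0922,0.1105,0],"roll": -0.005},{"slide": [0.0922,0.1105,0.05],"roll": -0.005},{"slide": [0.0922,0.1105,0.105],"roll": -0.005},{"slide": [0.0922,0.1105,0.105],"roll": -0.005}]}}

```text
t: 20.65
eef_pos: [545.2, -267.8, 75.1]
tcp_rot: [-3.137, 0.008, -0.043]
ft_force: [0.1, 0.5, 0.1]
opening: 0.767
grip_force: 0.0
```

Run:
```python
from h import *
st(); go(-28,-243,25,0.0)
d=cam("top");save(d,"top2.png",(340,150,500,330),3)
d=cam("scene");save(d,"sc2.png",(140,180,340,330),3)
P=cloud(d);C=np.stack([(P[...,:2]-O)@ex,(P[...,:2]-O)@ey],-1);Z=P[...,2]
m=(abs(C[...,0]-20)<15)&(abs(C[...,1]+241)<60)&(Z>40)&(Z<66)
print("ridge y",np.median(C[...,1][m&(Z>58)]),m.sum())
```

```text
t 20.65 carrier xyz [ -29.9 -238.8] 75.1 yaw-rel 0.0067 f [0.1 0.5 0.1] op 0.77 grip 0.0
slide [0.0018 0.0042 0.0501] roll 0.0067
ridge y -237.54713515941592 166
```

View pics/sc2.png

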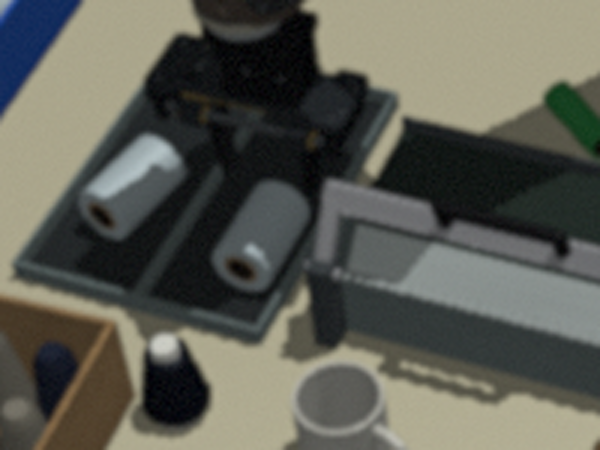

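The scene crop shows the fingers straddling the roll's front end (roll at 260,235), clear of the rim. I'll descend, close, and drag it toward −x and into the bay.

Request:
{"op": "step_arm", "data": {"increments": [{"slide": [0.001,0.002,0.03],"roll": 0},{"slide": [0.001,0.002,0.05],"roll": 0},{"slide": [0.001,0.002,0.05],"roll": 0}]}}

```text
t: 21.12
eef_pos: [548.7, -271.8, 30.6]
tcp_rot: [3.141, -0.001, -0.044]
ft_force: [0.2, -0.4, 0.4]
opening: 0.772
grip_force: 0.0
```

Request:
{"op": "step_arm", "data": {"increments": [{"slide": [0,0,0],"roll": 0},{"slide": [0,0,0],"roll": 0},{"slide": [0,0,0],"roll": 0},{"slide": [-0.015,0.005,0],"roll": 0},{"slide": [-0.03,0.015,0],"roll": 0}], "fingers": 0}}

```text
t: 21.75
eef_pos: [518.6, -286.0, 30.5]
tcp_rot: [3.14, -0.004, -0.044]
ft_force: [5.4, 2.9, 5.4]
opening: 0.581
grip_force: 30.0
```

Request:
{"op": "step_arm", "data": {"increments": [{"slide": [-0.03,0,0],"roll": 0},{"slide": [-0.055,0,0],"roll": 0},{"slide": [-0.055,0,0],"roll": 0}]}}

```text
t: 22.12
eef_pos: [460.9, -283.6, 30.5]
tcp_rot: [3.141, 0.001, -0.046]
ft_force: [-10.6, -2.5, 14.2]
opening: 0.582
grip_force: 30.0
```

Run:
```python
from h import *
st()
```

```text
t 22.12 carrier xyz [-113.3 -258.8] 30.5 yaw-rel 0.0044 f [-10.6  -2.5  14.2] op 0.58 grip 30.0
```

Request:
{"op": "step_arm", "data": {"increments": [{"slide": [0,0,0],"roll": 0},{"slide": [0,0,0],"roll": 0},{"slide": [0,0,0],"roll": 0}], "fingers": 0.77}}

```text
t: 22.5
eef_pos: [462.7, -283.2, 29.1]
tcp_rot: [-3.141, -0.0, -0.045]
ft_force: [-1.0, 1.0, -0.6]
opening: 0.762
grip_force: 0.0
```

Request:
{"op": "step_arm", "data": {"increments": [{"slide": [0.0,0,-0.06],"roll": 0},{"slide": [0.0,0,-0.11],"roll": 0},{"slide": [0.0,0,-0.11],"roll": 0}]}}

```text
t: 22.88
eef_pos: [463.9, -284.0, 142.4]
tcp_rot: [3.138, -0.005, -0.045]
ft_force: [0.3, 0.0, 0.0]
opening: 0.77
grip_force: 0.0
```

Run:
```python
from h import *
st()
d=cam("scene");save(d,"sc3.png",(140,180,340,330),3)
P=cloud(d);C=np.stack([(P[...,:2]-O)@ex,(P[...,:2]-O)@ey],-1);Z=P[...,2]
m=(abs(C[...,0]+80)<50)&(abs(C[...,1]+255)<45)&(Z>40)&(Z<66)
print("ridge",np.median(C[m&(Z>57)],0),m.sum(),C[m].min(0),C[m].max(0)); P[...,:2]=C; print(obj(P,m))
```

```text
t 22.88 carrier xyz [-110.3 -259. ] 142.4 yaw-rel 0.0055 f [0.3 0.  0. ] op 0.77 grip 0.0
ridge [ -83.2826 -256.9879] 459 [-129.8302 -282.8097] [ -40.5563 -228.1223]
(459, (-85.39692687988281, -254.52398681640625), (53.32454299926758, 90.1572494506836), array([ -81.8, -252.6]), 'axis angle from +y (ccw)', 1.503, 'ztop', 62.4)
```

View pics/sc3.png

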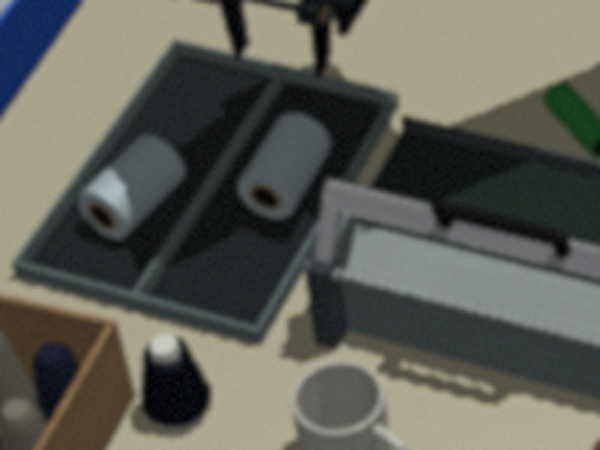

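Roll 1 now sits mid-bay at crop (285,165). I'll grip it at its centre.

Request:
{"op": "step_arm", "data": {"increments": [{"slide": [0.025,-0.001,0.05],"roll": 0},{"slide": [0.025,-0.001,0.095],"roll": 0},{"slide": [0.025,-0.001,0.119],"roll": 0},{"slide": [0.025,-0.001,0.119],"roll": 0}]}}

```text
t: 23.42
eef_pos: [486.3, -282.2, 17.4]
tcp_rot: [-3.138, 0.005, -0.045]
ft_force: [-0.3, -0.8, -0.1]
opening: 0.772
grip_force: 0.0
```

Request:
{"op": "step_arm", "data": {"increments": [{"slide": [0,0,0],"roll": 0},{"slide": [0,0,0],"roll": 0},{"slide": [0,0,0],"roll": 0},{"slide": [0,0,-0.05],"roll": 0},{"slide": [0,0,-0.11],"roll": 0}], "fingers": 0}}

```text
t: 24.05
eef_pos: [487.1, -282.9, 131.0]
tcp_rot: [-3.14, 0.002, -0.045]
ft_force: [0.5, -0.6, -3.2]
opening: 0.585
grip_force: 30.0
```

Request:
{"op": "step_arm", "data": {"increments": [{"slide": [-0.01,-0.05,-0.02],"roll": -0.1},{"slide": [-0.015,-0.1,-0.02],"roll": -0.28},{"slide": [-0.015,-0.155,-0.02],"roll": -0.46},{"slide": [-0.015,-0.21,-0.02],"roll": -0.64},{"slide": [-0.015,-0.26,-0.02],"roll": -0.8}]}}

```text
t: 24.68
eef_pos: [484.1, -21.1, 150.7]
tcp_rot: [3.141, -0.001, 0.761]
ft_force: [0.5, 0.9, -3.7]
opening: 0.586
grip_force: 30.0
```

Run:
```python
from h import *
st();go(-100,52,120,np.pi/2)
```

```text
t 24.68 carrier xyz [-103.3    4.5] 150.7 yaw-rel 0.8107 f [ 0.5  0.9 -3.7] op 0.59 grip 30.0
slide [ 0.0367 -0.0303  0.0307] roll -0.7601
```

Request:
{"op": "step_arm", "data": {"increments": [{"slide": [0.0367,-0.0303,0.0],"roll": -0.18},{"slide": [0.0367,-0.0303,0.0],"roll": -0.36},{"slide": [0.0367,-0.0303,0.02],"roll": -0.54},{"slide": [0.0367,-0.0303,0.04],"roll": -0.72},{"slide": [0.0367,-0.0303,0.07],"roll": -0.7601}]}}

```text
t: 25.3
eef_pos: [490.6, 24.4, 80.4]
tcp_rot: [3.14, -0.0, 1.519]
ft_force: [0.1, 0.3, -3.5]
opening: 0.582
grip_force: 30.0
```

Request:
{"op": "step_arm", "data": {"increments": [{"slide": [0,0,0.005],"roll": 0},{"slide": [0,0,0.011],"roll": 0},{"slide": [0,0,0.011],"roll": 0}]}}

```text
t: 25.68
eef_pos: [490.6, 24.3, 69.7]
tcp_rot: [3.141, -0.0, 1.515]
ft_force: [-0.2, -0.2, -2.7]
opening: 0.587
grip_force: 30.0
```

Run:
```python
from h import *
st();go(-100,52,62,np.pi/2)
d=cam("scene");save(d,"sc4.png",(230,170,430,320),3)
```

```text
t 25.68 carrier xyz [-99.1  50.2] 69.7 yaw-rel 1.5645 f [-0.2 -0.2 -2.7] op 0.59 grip 30.0
slide [ 0.0018 -0.0009  0.0077] roll -0.0063
```

View pics/sc4.png

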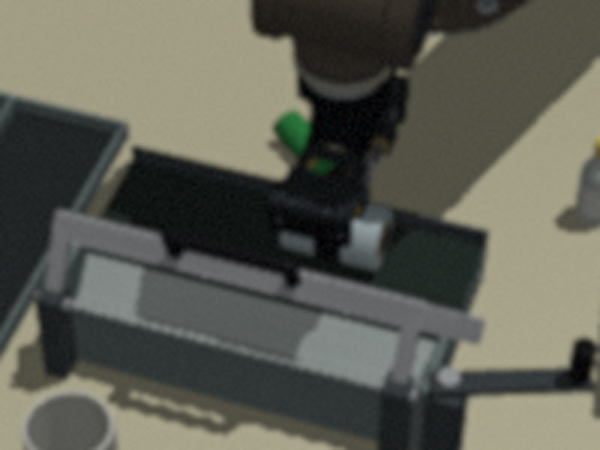

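The roll (crop 345,240) is held square over the shelf. I'll lower it to contact.

Request:
{"op": "step_arm", "data": {"increments": [{"slide": [0,0,0.003],"roll": 0},{"slide": [0,0,0.006],"roll": 0},{"slide": [0,0,0.006],"roll": 0}]}}

```text
t: 26.1
eef_pos: [490.3, 24.3, 63.1]
tcp_rot: [-3.141, -0.0, 1.515]
ft_force: [-0.2, -0.7, -2.5]
opening: 0.583
grip_force: 30.0
```

Request:
{"op": "step_arm", "data": {"increments": [{"slide": [0,0,0.002],"roll": 0},{"slide": [0,0,0.002],"roll": 0}]}}

```text
t: 26.35
eef_pos: [490.4, 24.3, 62.1]
tcp_rot: [3.141, -0.0, 1.515]
ft_force: [-2.7, -0.4, 11.6]
opening: 0.583
grip_force: 30.0
```

Request:
{"op": "step_arm", "data": {"increments": [{"slide": [0,0,-0.001],"roll": 0},{"slide": [0,0,-0.001],"roll": 0},{"slide": [0,0,-0.001],"roll": 0},{"slide": [0,0,-0.05],"roll": 0},{"slide": [0,0,-0.11],"roll": 0}], "fingers": 0.77}}

```text
t: 26.98
eef_pos: [489.8, 24.3, 171.7]
tcp_rot: [-3.139, -0.0, 1.515]
ft_force: [1.6, -0.2, 0.2]
opening: 0.767
grip_force: 0.0
```

Request:
{"op": "step_arm", "data": {"increments": [{"slide": [-0.3,0,0],"roll": 0.93},{"slide": [-0.3,0,0],"roll": 0.93},{"slide": [-0.3,0,0],"roll": 0.93},{"slide": [-0.3,0,0],"roll": 0.93},{"slide": [-0.3,0,0],"roll": 0.93}]}}

```text
t: 27.6
eef_pos: [473.2, -277.6, 171.1]
tcp_rot: [3.142, -0.0, 0.578]
ft_force: [1.4, 0.1, -0.5]
opening: 0.77
grip_force: 0.0
```

Run:
```python
from h import *
st();go(-17.5,-380,100,-0.175)
d=cam("scene")
P=cloud(d);C=np.stack([(P[...,:2]-O)@ex,(P[...,:2]-O)@ey],-1);Z=P[...,2];P[...,:2]=C
for n,c,z in(("roll2",(-17,-378),28),("roll1",(-99,50),69)):
  m=(np.hypot(C[...,0]-c[0],C[...,1]-c[1])<58)&(Z>z+12)&(Z<z+40)
  if m.sum()>50: print(n,"ridge",np.median(C[m&(Z>z+29)],0),obj(P,m))
```

```text
t 27.60 carrier xyz [-101.4 -252.2] 171.1 yaw-rel 0.6282 f [ 1.4  0.1 -0.5] op 0.77 grip 0.0
slide [-0.0072  0.1527  0.0711] roll 0.8032
roll2 ridge [ -11.7742 -378.8664] (477, (-16.06339454650879, -376.64678955078125), (54.93474197387695, 90.42313385009766), array([ -12.4, -373.3]), 'axis angle from +y (ccw)', 1.338, 'ztop', 61.7)
roll1 ridge [-96.7997  54.5292] (517, (-94.98725891113281, 49.51172637939453), (87.10466766357422, 54.04689025878906), array([-89.8,  50.8]), 'axis angle from +y (ccw)', -0.002, 'ztop', 102.2)
```

Request:
{"op": "step_arm", "data": {"increments": [{"slide": [-0.0075,0.06,0],"roll": 0.18},{"slide": [-0.0075,0.12,0.0],"roll": 0.36},{"slide": [-0.0075,0.152,0.03],"roll": 0.54},{"slide": [-0.0075,0.152,0.07],"roll": 0.72},{"slide": [-0.0075,0.152,0.09],"roll": 0.8}]}}

```text
t: 28.28
eef_pos: [550.6, -405.7, 78.3]
tcp_rot: [-3.14, 0.003, -0.219]
ft_force: [-1.0, 0.8, -0.4]
opening: 0.772
grip_force: 0.0
```

Run:
```python
from h import *
st();go(-17.5,-379,22,-0.175)
```

```text
t 28.27 carrier xyz [ -17.6 -376.2] 78.3 yaw-rel -0.169 f [-1.   0.8 -0.4] op 0.77 grip 0.0
slide [0.0005 0.0027 0.0563] roll 0.006
```

Request:
{"op": "step_arm", "data": {"increments": [{"slide": [0,0.001,0.03],"roll": 0},{"slide": [0,0.001,0.058],"roll": 0},{"slide": [0,0.001,0.058],"roll": 0}]}}

```text
t: 28.65
eef_pos: [550.3, -406.2, 21.0]
tcp_rot: [-3.139, 0.004, -0.215]
ft_force: [-0.1, -0.8, -0.3]
opening: 0.771
grip_force: 0.0
```

Request:
{"op": "step_arm", "data": {"increments": [{"slide": [0,0,0],"roll": 0},{"slide": [0,0,0],"roll": 0},{"slide": [0,0,0],"roll": 0},{"slide": [0,0,-0.05],"roll": 0},{"slide": [-0.03,0,-0.11],"roll": 0}], "fingers": 0}}

```text
t: 29.28
eef_pos: [524.1, -400.8, 129.6]
tcp_rot: [-3.141, 0.001, -0.214]
ft_force: [-0.3, -0.6, -1.8]
opening: 0.583
grip_force: 29.8
```

Request:
{"op": "step_arm", "data": {"increments": [{"slide": [-0.05,-0.03,-0.02],"roll": -0.1},{"slide": [-0.075,-0.08,-0.02],"roll": -0.28},{"slide": [-0.075,-0.13,-0.02],"roll": -0.46},{"slide": [-0.075,-0.18,-0.02],"roll": -0.64},{"slide": [-0.075,-0.24,-0.02],"roll": -0.82}]}}

```text
t: 29.9
eef_pos: [501.8, -149.4, 149.5]
tcp_rot: [3.141, -0.0, 0.61]
ft_force: [0.8, 0.4, -2.6]
opening: 0.586
grip_force: 29.8
```

Run:
```python
from h import *
st();go(-100,-62,90,np.pi/2)
```

```text
t 29.90 carrier xyz [ -79.2 -122.7] 149.5 yaw-rel 0.66 f [ 0.8  0.4 -2.6] op 0.59 grip 29.8
slide [ 0.0208 -0.0607  0.0595] roll -0.9108
```

Request:
{"op": "step_arm", "data": {"increments": [{"slide": [0.0208,-0.0607,0],"roll": -0.9108},{"slide": [0.0208,-0.0607,0],"roll": -0.9108},{"slide": [0.0208,-0.0607,0.02],"roll": -0.9108},{"slide": [0.0208,-0.0607,0.04],"roll": -0.9108},{"slide": [0.0208,-0.0607,0.06],"roll": -0.9108}]}}

```text
t: 30.52
eef_pos: [484.3, -88.8, 88.9]
tcp_rot: [3.141, 0.0, 1.522]
ft_force: [-0.5, 1.0, -2.2]
opening: 0.582
grip_force: 29.8
```

Request:
{"op": "step_arm", "data": {"increments": [{"slide": [0,0,0.01],"roll": 0},{"slide": [0,0,0.02],"roll": 0},{"slide": [0,0,0.024],"roll": 0},{"slide": [0,0,0.024],"roll": 0}]}}

```text
t: 31.02
eef_pos: [484.5, -88.9, 65.4]
tcp_rot: [3.141, 0.0, 1.515]
ft_force: [-1.0, -0.7, -2.0]
opening: 0.585
grip_force: 29.8
```

Run:
```python
from h import *
st();go(-100,-62,62,np.pi/2)
```

```text
t 31.02 carrier xyz [-99.4 -63.2] 65.4 yaw-rel 1.5645 f [-1.  -0.7 -2. ] op 0.58 grip 29.8
slide [ 0.0012 -0.0006  0.0034] roll -0.0063
```

Lower to contact, release, and rise.

Request:
{"op": "step_arm", "data": {"increments": [{"slide": [0,0,0.002],"roll": 0},{"slide": [0,0,0.004],"roll": 0},{"slide": [0,0,0.004],"roll": 0}]}}

```text
t: 31.4
eef_pos: [485.9, -89.1, 63.7]
tcp_rot: [3.136, 0.001, 1.515]
ft_force: [-2.6, 4.7, 29.7]
opening: 0.583
grip_force: 29.9
```

Request:
{"op": "step_arm", "data": {"increments": [{"slide": [0,0,0],"roll": 0},{"slide": [0,0,0],"roll": 0},{"slide": [0,0,0],"roll": 0},{"slide": [0,0,-0.05],"roll": 0},{"slide": [0,0,-0.11],"roll": 0}], "fingers": 0.77}}

```text
t: 32.02
eef_pos: [483.7, -88.8, 171.6]
tcp_rot: [-3.139, -0.001, 1.516]
ft_force: [0.7, -1.4, 0.2]
opening: 0.772
grip_force: 0.0
```

Request:
{"op": "step_arm", "data": {"increments": [{"slide": [0,-0.06,0],"roll": 0.5},{"slide": [0,-0.1,0],"roll": 0.5},{"slide": [0,-0.1,0],"roll": 0.5},{"slide": [0,-0.1,0],"roll": 0.5}], "fingers": 0.3}}

```text
t: 32.52
eef_pos: [384.4, -83.5, 171.3]
tcp_rot: [3.141, -0.0, 1.016]
ft_force: [1.0, 0.3, 0.1]
opening: 0.407
grip_force: 0.0
```

Run:
```python
from h import *
st();go(-150,-60,120,0)
d=cam("scene");save(d,"sc5.png",(230,170,430,320),3)
P=cloud(d);C=np.stack([(P[...,:2]-O)@ex,(P[...,:2]-O)@ey],-1);Z=P[...,2];P[...,:2]=C
for n,c,z in(("roll2",(-99,-61),69),("roll1",(-97,50),69)):
  m=(np.hypot(C[...,0]-c[0],C[...,1]-c[1])<54)&(Z>z+12)&(Z<z+36)
  if m.sum()>50: print(n,"ridge",np.median(C[m&(Z>z+29)],0),obj(P,m))
```

```text
t 32.52 carrier xyz [-199.7  -62.8] 171.3 yaw-rel 1.0664 f [1.  0.3 0.1] op 0.41 grip 0.0
slide [0.0264 0.0422 0.0513] roll 1.0664
roll2 ridge [-95.065  -66.5364] (486, (-94.51153564453125, -62.569950103759766), (87.55912780761719, 54.070186614990234), array([-89.6, -61.1]), 'axis angle from +y (ccw)', 0.009, 'ztop', 102.4)
roll1 ridge [-96.7604  49.5238] (510, (-95.06483459472656, 49.98357391357422), (52.69275665283203, 87.31217193603516), array([-90.1,  50.8]), 'axis angle from +y (ccw)', 0.014, 'ztop', 102.5)
```

View pics/sc5.png

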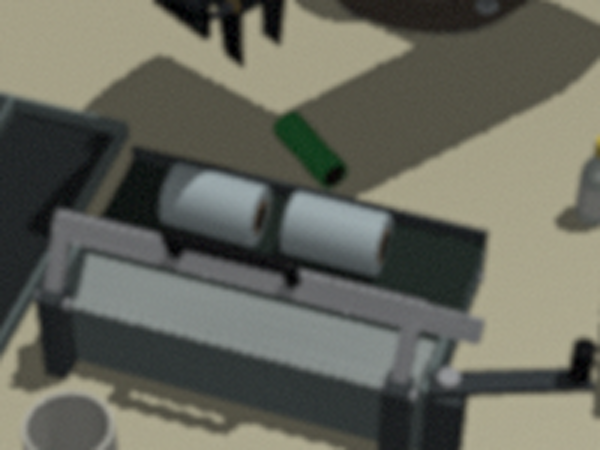

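Both rolls lie square on the shelf (crop 215,207 and 335,232). I'll turn the tool and go behind roll 2.

Request:
{"op": "step_arm", "data": {"increments": [{"slide": [0.01,0.02,0],"roll": 0.93},{"slide": [0.02,0.035,0.0],"roll": 0.93},{"slide": [0.0264,0.0422,0.0],"roll": 0.93},{"slide": [0.0264,0.0422,0.0],"roll": 0.93},{"slide": [0.0264,0.0422,0.0],"roll": 0.93}], "fingers": 0.4}}

```text
t: 33.2
eef_pos: [434.6, -83.1, 170.7]
tcp_rot: [-3.141, 0.001, 0.083]
ft_force: [-0.9, -1.0, 0.1]
opening: 0.4
grip_force: 0.0
```

Request:
{"op": "step_arm", "data": {"increments": [{"slide": [0,0,0.03],"roll": 0.136},{"slide": [0,0,0.07],"roll": 0.136},{"slide": [0,0,0.09],"roll": 0.136},{"slide": [0,0,0.09],"roll": 0.136}]}}

```text
t: 33.7
eef_pos: [433.9, -83.0, 79.9]
tcp_rot: [-3.141, 0.003, -0.048]
ft_force: [-0.9, -0.4, -0.8]
opening: 0.396
grip_force: 0.0
```

Run:
```python
from h import *
st();go(-150,-62,64,0)
```

```text
t 33.70 carrier xyz [-150.3  -59.8] 79.9 yaw-rel 0.0025 f [-0.9 -0.4 -0.8] op 0.4 grip 0.0
slide [0.0003 0.0022 0.0159] roll 0.0025
```

Request:
{"op": "step_arm", "data": {"increments": [{"slide": [0,0.002,0.014],"roll": 0},{"slide": [0.01,0.002,0.014],"roll": 0},{"slide": [0.018,0.002,0.014],"roll": 0},{"slide": [0.026,0.002,0.014],"roll": 0},{"slide": [0.034,0.002,0.014],"roll": 0}]}}

```text
t: 34.33
eef_pos: [468.9, -86.9, 67.5]
tcp_rot: [3.142, -0.001, -0.05]
ft_force: [-0.3, -0.6, 0.0]
opening: 0.398
grip_force: 0.0
```

Request:
{"op": "step_arm", "data": {"increments": [{"slide": [0.008,0,0],"roll": 0},{"slide": [0.016,0,0],"roll": 0},{"slide": [0.024,0,0],"roll": 0},{"slide": [0.032,0,0],"roll": 0},{"slide": [0.037,0,0],"roll": 0}]}}

```text
t: 34.95
eef_pos: [505.6, -88.8, 67.1]
tcp_rot: [-3.142, -0.0, -0.05]
ft_force: [-0.1, 0.2, 1.2]
opening: 0.401
grip_force: 0.0
```

Request:
{"op": "step_arm", "data": {"increments": [{"slide": [0.005,0,0],"roll": 0},{"slide": [0.01,0,0],"roll": 0},{"slide": [0.015,0,0],"roll": 0},{"slide": [0.015,0,0],"roll": 0}]}}

```text
t: 35.45
eef_pos: [520.3, -89.5, 67.1]
tcp_rot: [-3.142, -0.0, -0.05]
ft_force: [0.3, -0.3, 0.4]
opening: 0.403
grip_force: 0.0
```

Run:
```python
from h import *
st()
d=cam("scene");save(d,"sc6.png",(230,170,430,320),3)
```

```text
t 35.45 carrier xyz [-63.7 -62. ] 67.1 yaw-rel 0.0001 f [ 0.3 -0.3  0.4] op 0.4 grip 0.0
```

View pics/sc6.png

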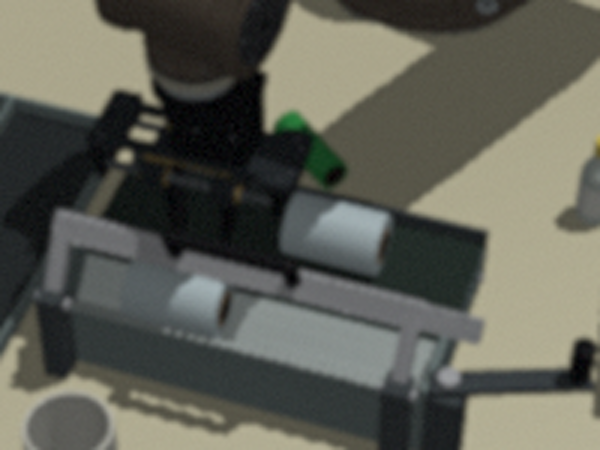

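Roll 2 is in the vee (crop 180,297). Now the same for roll 1.

Request:
{"op": "step_arm", "data": {"increments": [{"slide": [-0.04,0,-0.002],"roll": 0},{"slide": [-0.087,0,-0.002],"roll": 0},{"slide": [-0.087,-0.05,-0.002],"roll": 0},{"slide": [-0.087,-0.112,-0.002],"roll": 0},{"slide": [-0.087,-0.112,-0.002],"roll": 0}]}}

```text
t: 36.12
eef_pos: [438.3, 29.9, 69.3]
tcp_rot: [-3.141, -0.0, -0.045]
ft_force: [0.7, 0.5, -0.2]
opening: 0.398
grip_force: 0.0
```

Request:
{"op": "step_arm", "data": {"increments": [{"slide": [0.01,0,0],"roll": 0},{"slide": [0.018,0,0],"roll": 0},{"slide": [0.026,0,0],"roll": 0},{"slide": [0.034,0,0],"roll": 0},{"slide": [0.042,0,0],"roll": 0}]}}

```text
t: 36.75
eef_pos: [481.2, 24.2, 69.1]
tcp_rot: [-3.142, 0.0, -0.051]
ft_force: [-0.4, -0.3, -0.1]
opening: 0.4
grip_force: 0.1
```

Request:
{"op": "step_arm", "data": {"increments": [{"slide": [0.008,0,0],"roll": 0},{"slide": [0.016,0,0],"roll": 0},{"slide": [0.022,0,0],"roll": 0},{"slide": [0.028,0,0],"roll": 0},{"slide": [0.033,0,0],"roll": 0}]}}

```text
t: 37.38
eef_pos: [514.0, 23.0, 69.1]
tcp_rot: [-3.142, 0.0, -0.05]
ft_force: [0.0, -0.3, 0.1]
opening: 0.398
grip_force: 0.0
```

Request:
{"op": "step_arm", "data": {"increments": [{"slide": [0.005,0,0],"roll": 0},{"slide": [0.01,0,0],"roll": 0},{"slide": [0.012,0,0],"roll": 0},{"slide": [0.0,0,0],"roll": 0},{"slide": [-0.05,0,0],"roll": 0}]}}

```text
t: 38.0
eef_pos: [463.6, 25.4, 68.9]
tcp_rot: [-3.142, -0.001, -0.05]
ft_force: [-0.9, -0.0, 0.1]
opening: 0.402
grip_force: 0.0
```

Request:
{"op": "step_arm", "data": {"increments": [{"slide": [-0.03,0,-0.05],"roll": -0.18},{"slide": [-0.06,0,-0.1],"roll": -0.36},{"slide": [-0.06,0,-0.15],"roll": -0.54},{"slide": [-0.06,0,-0.15],"roll": -0.72},{"slide": [-0.06,0,-0.15],"roll": -0.85}]}}

```text
t: 38.62
eef_pos: [402.8, 28.5, 219.6]
tcp_rot: [3.141, -0.001, 0.805]
ft_force: [-0.4, -0.5, 0.2]
opening: 0.402
grip_force: 0.0
```

Run:
```python
from h import *
st();go(-110,0,230,np.pi/2)
d=cam("scene");save(d,"sc7.png",(230,170,430,320),3)
P=cloud(d);C=np.stack([(P[...,:2]-O)@ex,(P[...,:2]-O)@ey],-1);Z=P[...,2];P[...,:2]=C
for n,c in(("roll2",(0,-61)),("roll1",(0,50))):
  m=(abs(C[...,0]-c[0])<24)&(abs(C[...,1]-c[1])<60)&(Z>72)&(Z<90)
  print(n,obj(P,m))
```

```text
t 38.62 carrier xyz [-187.    50.1] 219.6 yaw-rel 0.8551 f [-0.4 -0.5  0.2] op 0.4 grip 0.0
slide [ 0.0127  0.0909 -0.0104] roll -0.7157
roll2 (319, (7.193149566650391, -62.79123306274414), (32.88500213623047, 87.45832061767578), array([  7.7, -62.2]), 'axis angle from +y (ccw)', 0.01, 'ztop', 84.2)
roll1 (328, (7.327125072479248, 50.19569778442383), (31.77321434020996, 84.6845703125), array([ 7.9, 50.9]), 'axis angle from +y (ccw)', -0.004, 'ztop', 84.7)
```

View pics/sc7.png

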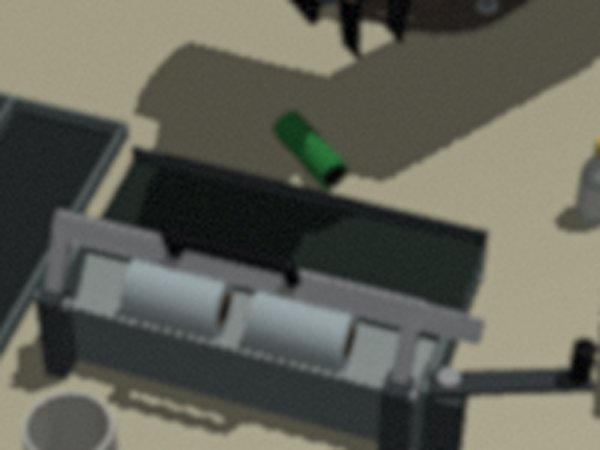

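Both rolls have settled in the vee (tops at 81.6 mm once the depth bias is removed, both square). Next, the bar handle.

Request:
{"op": "step_arm", "data": {"increments": [{"slide": [0.03,0.05,-0.02],"roll": -0.18},{"slide": [0.06,0.1,-0.02],"roll": -0.36},{"slide": [0.09,0.15,-0.02],"roll": -0.54},{"slide": [0.114,0.207,-0.02],"roll": -0.7157},{"slide": [0.114,0.207,-0.02],"roll": -0.7157}], "fingers": 0.32}}

```text
t: 39.3
eef_pos: [633.4, -35.3, 237.1]
tcp_rot: [-3.14, -0.0, 1.514]
ft_force: [-1.8, 0.8, -0.8]
opening: 0.318
grip_force: 0.0
```

Run:
```python
from h import *
st();go(44,0,175,np.pi/2)
```

```text
t 39.30 carrier xyz [46.6 -2.2] 237.1 yaw-rel 1.5644 f [-1.8  0.8 -0.8] op 0.32 grip 0.0
slide [ 0.0022 -0.0026  0.0621] roll -0.0064
```

Request:
{"op": "step_arm", "data": {"increments": [{"slide": [0.001,-0.002,0.03],"roll": 0},{"slide": [0.001,-0.002,0.05],"roll": 0},{"slide": [0.001,-0.002,0.064],"roll": 0},{"slide": [0.001,-0.002,0.064],"roll": 0}]}}

```text
t: 39.8
eef_pos: [628.9, -32.6, 174.6]
tcp_rot: [-3.14, -0.0, 1.515]
ft_force: [0.8, -0.2, 0.4]
opening: 0.32
grip_force: 0.0
```

Request:
{"op": "step_arm", "data": {"increments": [{"slide": [0,0,0],"roll": 0},{"slide": [0,0,0],"roll": 0},{"slide": [0,0,0],"roll": 0}], "fingers": 0}}

```text
t: 40.17
eef_pos: [630.0, -32.9, 175.9]
tcp_rot: [3.14, -0.0, 1.516]
ft_force: [-0.2, 1.1, 4.6]
opening: 0.137
grip_force: 30.0
```

Run:
```python
from h import *
st()
```

```text
t 40.17 carrier xyz [43.1  0.1] 175.9 yaw-rel 1.5655 f [-0.2  1.1  4.6] op 0.14 grip 30.0
```

Request:
{"op": "step_arm", "data": {"increments": [{"slide": [0,-0.008,0.0026],"roll": 0},{"slide": [0,-0.0154,0.0055],"roll": 0},{"slide": [0,-0.0234,0.0098],"roll": 0},{"slide": [0,-0.031,0.0148],"roll": 0},{"slide": [0,-0.0381,0.0205],"roll": 0}]}}

```text
t: 40.8
eef_pos: [592.8, -30.6, 155.7]
tcp_rot: [3.137, -0.0, 1.515]
ft_force: [5.3, 2.2, 2.2]
opening: 0.141
grip_force: 30.0
```

Request:
{"op": "step_arm", "data": {"increments": [{"slide": [0,-0.0064,0.0065],"roll": 0},{"slide": [0,-0.0122,0.0135],"roll": 0},{"slide": [0,-0.0172,0.0211],"roll": 0},{"slide": [0,-0.0172,0.0211],"roll": 0}]}}

```text
t: 41.3
eef_pos: [574.2, -29.7, 132.5]
tcp_rot: [-3.141, -0.0, 1.516]
ft_force: [4.0, 3.2, -5.4]
opening: 0.144
grip_force: 30.0
```

Run:
```python
from h import *
st()
```

```text
t 41.30 carrier xyz [-12.9   0.5] 132.5 yaw-rel 1.5656 f [ 4.   3.2 -5.4] op 0.14 grip 30.0
```

Request:
{"op": "step_arm", "data": {"increments": [{"slide": [0,-0.0043,0.0081],"roll": 0},{"slide": [0,-0.0064,0.0131],"roll": 0},{"slide": [0,-0.007,0.0155],"roll": 0},{"slide": [0,-0.007,0.0155],"roll": 0}]}}

```text
t: 41.8
eef_pos: [567.2, -29.3, 117.4]
tcp_rot: [-3.141, -0.0, 1.516]
ft_force: [3.4, 2.2, -2.8]
opening: 0.138
grip_force: 30.0
```

Request:
{"op": "step_arm", "data": {"increments": [{"slide": [0,0,0.002],"roll": 0},{"slide": [0,0,0.003],"roll": 0},{"slide": [0,0,0.003],"roll": 0}]}}

```text
t: 42.18
eef_pos: [567.0, -29.3, 116.6]
tcp_rot: [-3.141, -0.0, 1.516]
ft_force: [-4.9, 3.8, 21.4]
opening: 0.141
grip_force: 30.0
```

Run:
```python
from h import *
st()
```

```text
t 42.17 carrier xyz [-20.    0.5] 116.6 yaw-rel 1.5658 f [-4.9  3.8 21.4] op 0.14 grip 30.0
```

Request:
{"op": "step_arm", "data": {"increments": [{"slide": [0,0,-0.0005],"roll": 0},{"slide": [0,0,-0.0005],"roll": 0},{"slide": [0,0,-0.0005],"roll": 0},{"slide": [0,0,-0.04],"roll": 0},{"slide": [0,0,-0.08],"roll": 0}], "fingers": 0.4}}

```text
t: 42.8
eef_pos: [567.1, -29.5, 195.3]
tcp_rot: [-3.139, -0.0, 1.516]
ft_force: [-0.3, -0.2, 0.5]
opening: 0.399
grip_force: 0.0
```

Request:
{"op": "step_arm", "data": {"increments": [{"slide": [0.06,0,0],"roll": -0.18},{"slide": [0.12,0.01,0],"roll": -0.36},{"slide": [0.18,0.02,0],"roll": -0.54},{"slide": [0.24,0.03,0],"roll": -0.72},{"slide": [0.282,0.033,0],"roll": -0.9}], "fingers": 0.6}}

```text
t: 43.42
eef_pos: [616.0, 252.7, 194.4]
tcp_rot: [-3.141, -0.0, 2.423]
ft_force: [-0.7, -0.4, 0.5]
opening: 0.601
grip_force: 0.0
```

Run:
```python
from h import *
st()
d=cam("top")
P=cloud(d);C=np.stack([(P[...,:2]-O)@ex,(P[...,:2]-O)@ey],-1);Z=P[...,2];P[...,:2]=C
m=(abs(C[...,0]+20)<25)&(abs(C[...,1])<48)&(Z>112)&(Z<140);print("handle",obj(P,m),np.median(Z[m]))
d=cam("scene");P=cloud(d);C=np.stack([(P[...,:2]-O)@ex,(P[...,:2]-O)@ey],-1);Z=P[...,2];P[...,:2]=C
m=(np.hypot(C[...,0]-15,C[...,1]-284)<25)&(Z>130)&(Z<150);print("knob",m.sum() and obj(P,m))
for m in mark_of("scene","latch_knob")[:2]: print(m["confidence"],toC(at_z(d,*m["uv"],126)))
go(14,285,180,np.pi)
```

```text
t 43.42 carrier xyz [ 14.8 284.6] 194.4 yaw-rel 2.4728 f [-0.7 -0.4  0.5] op 0.6 grip 0.0
handle (204, (-17.688465118408203, -0.05666351318359375), (18.03563117980957, 95.01380920410156), array([-20.4,  -0.2]), 'axis angle from +y (ccw)', 0.006, 'ztop', 130.9) 125.60886722256635
knob (66, (19.955690383911133, 286.2130432128906), (18.78905487060547, 20.2938175201416), array([ 20.1, 286.5]), 'axis angle from +y (ccw)', -0.873, 'ztop', 144.5)
0.96 [ 18.2842 288.257 ]
slide [0.001  0.0008 0.0141] roll -0.6734
```

The handle reads slightly high, so I'll press once more with closed fingers.

Request:
{"op": "step_arm", "data": {"increments": [{"slide": [-0.149,-0.245,0],"roll": 0},{"slide": [-0.149,-0.245,0],"roll": 0},{"slide": [-0.149,-0.245,0],"roll": 0},{"slide": [-0.149,-0.245,0],"roll": 0},{"slide": [-0.149,-0.245,0],"roll": 0}], "fingers": 0}}

```text
t: 44.2
eef_pos: [563.4, -35.5, 195.1]
tcp_rot: [-3.141, -0.0, 2.411]
ft_force: [-0.4, -1.2, -0.1]
opening: 0.135
grip_force: 0.0
```

Request:
{"op": "step_arm", "data": {"increments": [{"slide": [0,0,0.03],"roll": 0},{"slide": [0,0,0.055],"roll": 0},{"slide": [0,0,0.065],"roll": 0},{"slide": [0,0,0.068],"roll": 0},{"slide": [0,0,0.068],"roll": 0}]}}

```text
t: 44.82
eef_pos: [565.0, -32.0, 127.6]
tcp_rot: [3.141, 0.001, 2.415]
ft_force: [0.9, -0.2, -0.4]
opening: 0.001
grip_force: 0.0
```

Run:
```python
from h import *
st()
```

```text
t 44.83 carrier xyz [-21.9  -2.3] 127.6 yaw-rel 2.4653 f [ 0.9 -0.2 -0.4] op 0.0 grip 0.0
```

Request:
{"op": "step_arm", "data": {"increments": [{"slide": [0,0,0.002],"roll": 0},{"slide": [0,0,0.004],"roll": 0},{"slide": [0,0,0.004],"roll": 0}]}}

```text
t: 45.2
eef_pos: [565.4, -31.9, 126.0]
tcp_rot: [3.14, 0.003, 2.416]
ft_force: [-8.6, -0.3, 26.9]
opening: 0.003
grip_force: 13.1
```

Run:
```python
from h import *
st(); go(17,285,195,np.pi)
```

```text
t 45.20 carrier xyz [-21.5  -2.1] 126.0 yaw-rel 2.466 f [-8.6 -0.3 26.9] op 0.0 grip 13.1
slide [ 0.1495  0.2482 -0.069 ] roll -0.6756
```

The handle is fully down (126 mm, resisting). Now the latch.

Request:
{"op": "step_arm", "data": {"increments": [{"slide": [0,0,-0.04],"roll": 0},{"slide": [0.03,0.05,-0.07],"roll": 0},{"slide": [0.06,0.1,-0.07],"roll": -0.1},{"slide": [0.09,0.15,-0.07],"roll": -0.28},{"slide": [0.12,0.2,-0.07],"roll": -0.46}], "fingers": 0.6}}

```text
t: 45.82
eef_pos: [608.1, 199.5, 193.9]
tcp_rot: [3.141, 0.001, 2.882]
ft_force: [0.6, -0.1, -0.3]
opening: 0.474
grip_force: 0.0
```

Run:
```python
from h import *
st(); go(16,285.5,180,np.pi)
```

```text
t 45.83 carrier xyz [  9.5 231. ] 193.9 yaw-rel 2.9317 f [ 0.6 -0.1 -0.3] op 0.47 grip 0.0
slide [0.005  0.0546 0.0139] roll -0.2099
```

Request:
{"op": "step_arm", "data": {"increments": [{"slide": [0.003,0.03,0],"roll": -0.15},{"slide": [0.005,0.0546,0.0],"roll": -0.21},{"slide": [0.005,0.0546,0.01],"roll": -0.21},{"slide": [0.005,0.0546,0.01],"roll": -0.21}], "fingers": 0.6}}

```text
t: 46.32
eef_pos: [616.9, 250.4, 182.0]
tcp_rot: [-3.141, -0.002, 3.083]
ft_force: [0.4, 0.3, -0.1]
opening: 0.6
grip_force: 0.0
```

Request:
{"op": "step_arm", "data": {"increments": [{"slide": [0,0,0.04],"roll": 0},{"slide": [0,0,0.066],"roll": 0},{"slide": [0,0,0.071],"roll": 0},{"slide": [0,0,0.071],"roll": 0}]}}

```text
t: 46.82
eef_pos: [617.8, 250.8, 112.7]
tcp_rot: [3.141, 0.0, 3.084]
ft_force: [0.4, -0.1, -0.2]
opening: 0.605
grip_force: 0.0
```

Request:
{"op": "step_arm", "data": {"increments": [{"slide": [0,0,0],"roll": 0},{"slide": [0,0,0],"roll": 0},{"slide": [0,0,0],"roll": 0},{"slide": [0,0,0],"roll": 0}], "fingers": 0}}

```text
t: 47.32
eef_pos: [617.2, 252.7, 112.4]
tcp_rot: [3.139, 0.0, 3.085]
ft_force: [-6.8, 25.1, 1.4]
opening: 0.24
grip_force: 12.2
```

Run:
```python
from h import *
s=st(); c=toC(s["eef_pos"]); a0=np.arctan2(c[1]-188,55-c[0]); print("a",a0)
y=s["tcp_rot"][2]-YAW
for a in (.95,.7,.5,.25,.1,0.02): go(55-104*np.cos(a),188+104*np.sin(a),112)
```

```text
t 47.33 carrier xyz [ 16.  284.6] 112.4 yaw-rel 3.1352 f [-6.8 25.1  1.4] op 0.24 grip 12.2
a 1.1867934044770339
slide [ 0.0214 -0.0122  0.0004] roll 0
slide [ 0.0403 -0.0299  0.0004] roll 0
slide [ 0.0519 -0.0471  0.0004] roll 0
slide [ 0.0613 -0.0713  0.0004] roll 0
slide [ 0.0639 -0.0867  0.0004] roll 0
slide [ 0.0643 -0.095   0.0004] roll 0
```

Request:
{"op": "step_arm", "data": {"increments": [{"slide": [0.011,-0.004,0],"roll": 0},{"slide": [0.0214,-0.0105,0],"roll": 0},{"slide": [0.032,-0.019,0],"roll": 0},{"slide": [0.0403,-0.028,0],"roll": 0},{"slide": [0.0403,-0.028,0],"roll": 0}]}}

```text
t: 47.95
eef_pos: [571.5, 228.3, 112.2]
tcp_rot: [3.139, -0.007, 3.086]
ft_force: [-20.0, 17.7, 8.5]
opening: 0.205
grip_force: 30.0
```

Request:
{"op": "step_arm", "data": {"increments": [{"slide": [0.0116,-0.0172,0],"roll": 0},{"slide": [0.017,-0.029,0],"roll": 0},{"slide": [0.021,-0.0414,0],"roll": 0},{"slide": [0.0236,-0.0568,0],"roll": 0},{"slide": [0.024,-0.066,0],"roll": 0}]}}

```text
t: 48.58
eef_pos: [547.9, 160.9, 112.3]
tcp_rot: [3.141, 0.0, 3.086]
ft_force: [-0.8, 5.3, 1.5]
opening: 0.206
grip_force: 30.0
```

Request:
{"op": "step_arm", "data": {"increments": [{"slide": [0,0,0],"roll": 0},{"slide": [0,0,0],"roll": 0}]}}

```text
t: 48.82
eef_pos: [547.9, 161.0, 112.3]
tcp_rot: [3.142, -0.0, 3.085]
ft_force: [-1.6, 0.9, 4.4]
opening: 0.202
grip_force: 30.0
```

Run:
```python
from h import *
s=st(); c=toC(s["eef_pos"]); print("a",np.arctan2(c[1]-188,55-c[0]),np.hypot(c[1]-188,55-c[0]))
```

```text
t 48.83 carrier xyz [-48.6 189.6] 112.3 yaw-rel 3.1352 f [-1.6  0.9  4.4] op 0.2 grip 30.0
a 0.015545411270719735 103.64433353449013
```

The latch is at about 0.016 rad. I'll release, rise, back off, and take a final look.

Request:
{"op": "step_arm", "data": {"increments": [{"slide": [0,-0.001,0],"roll": 0},{"slide": [0,-0.001,0],"roll": 0},{"slide": [0,-0.001,0],"roll": 0},{"slide": [0,-0.001,-0.05],"roll": 0},{"slide": [0,-0.001,-0.11],"roll": 0}], "fingers": 0.6}}

```text
t: 49.45
eef_pos: [547.4, 160.0, 222.5]
tcp_rot: [-3.141, -0.002, 3.086]
ft_force: [0.6, -0.6, 0.9]
opening: 0.595
grip_force: 0.0
```

Request:
{"op": "step_arm", "data": {"increments": [{"slide": [0.05,0.04,0],"roll": 0},{"slide": [0.1,0.08,0],"roll": 0},{"slide": [0.14,0.12,0],"roll": 0},{"slide": [0.14,0.15,0],"roll": 0},{"slide": [0.14,0.15,0],"roll": 0}]}}

```text
t: 50.08
eef_pos: [416.1, 319.2, 222.1]
tcp_rot: [3.141, 0.0, 3.088]
ft_force: [0.3, -0.6, 0.1]
opening: 0.597
grip_force: 0.0
```

Run:
```python
from h import *
st()
d=cam("scene");save(d,"sc8.png",(180,190,540,390),2)
for t in("core1","latch_knob","roll1"):
  for m in mark_of("scene",t)[:3]:
    print(t,m["confidence"],toC(by_depth(d,*m["uv"])),by_depth(d,*m["uv"])[2])
```

```text
t 50.08 carrier xyz [-188.2  341. ] 222.1 yaw-rel 3.1384 f [ 0.3 -0.6  0.1] op 0.6 grip 0.0
core1 0.96 [-136.0817  398.1857] 34.02594328385385
core1 0.59 [-182.0671  402.525 ] 34.952670109651535
core1 0.58 [-234.5909  -19.6811] 26.413943450050283
latch_knob 0.67 [-40.5503 185.7224] 142.95670034127556
roll1 0.86 [ 14.6833 -53.9285] 74.03592736059522
roll1 0.72 [16.2605 49.413 ] 75.00257640808627
roll1 0.69 [23.4458  6.6004] 40.63130577998322
```

View pics/sc8.png

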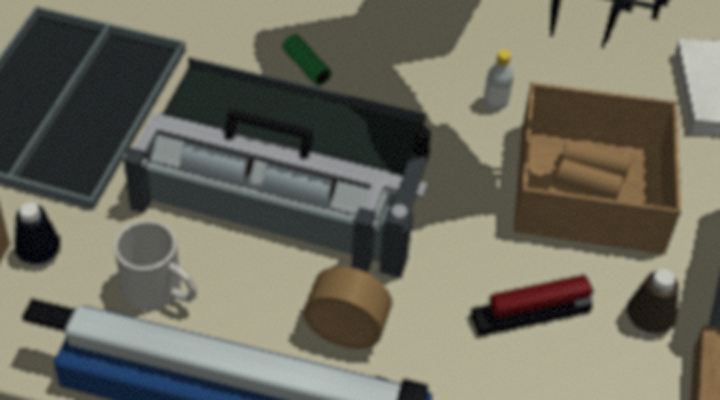

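The final picture shows the rolls in the vee under the bar (crop 215,165 and 295,185), the latch closed at (415,160), both cores in the carton (595,165), and the bystanders untouched.

```bash
python3 -c "
from cell import env
print(env.job_done())"
```

```text
the job is handed in; nothing more can be done
None
```

I reloaded the carrier and handed the job in at about 50 s. Both film rolls are settled in the vee under the lowered, latched bar, and both cores are in the carton. The hand-in returned no verdict, so this rests on my final picture and measurements.

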